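# Mount the drill-guide carriage on its dovetail rail and clamp it

## Task

Slide the drill-guide carriage onto the jig's dovetail rail from the rail's open end and slide it gently along, without forcing or ramming it, until it sits fully home against the end stop. Then turn its clamp knob clockwise until it is firmly tight, without overtightening it, and let go, leaving the carriage clamped home against the stop and the other things on the bench where they are.

Things in the scene. Friction and masses are not known exactly. Their poses are not given: they have to be found in the camera images.
- carriage: Loose aluminium drill-guide carriage, 0.34 to 0.51 kg. A saddle 60 mm long (x, the sliding direction), 54 mm wide (y), 20 mm high, with an undercut channel along x, open below and at both ends, 0.8 mm wider than the rail each side; it rides with its underside on the board, either way round. On the +y side a lug (y to 59 mm, 4 to 14 mm high) bears the knob. Origin: centre of underside, z up.
- knob (a joint): Clamp knob, upright axis; rad, 0 = loose, grows clockwise from above, end at 2.2; starts at 0 to 0.25. Its eccentric moves the pad 5 mm per rad. On the rail the pad bites at an angle not known beforehand (0.3 to 1.25 rad, wear differs); from there the torque climbs 5 mN m per newton of clamping, 0.6 N m per rad. Friction of 0.1 N m adds to it while turning and takes as much off at rest.
- knob_grip (a point): Centre of the clamp knob's grip: a black upright bar 40 mm long (this point's x axis), 10 mm thick (y), 20 mm high, on a 9 mm stem, on the knob's axis, 48 mm to the +y side of the carriage origin (x 0), 48 mm above the carriage's underside; it turns with the knob.
- pad: Small brass clamp pad in the carriage's +y channel wall, 24 mm long, hidden inside the channel; it presses on the rail's flank when the knob is tight. Well tightened: 25 to 50 N, a torque of about 0.05 to 0.15 N m on the resting hand (0.22 to 0.35 while turning). More than 70 N harms it. The knob stays where it is left, easing back to about 20 N.
- board: Plywood jig board fixed to the bench, 295 mm (x -150 to +145) by 120 mm (y), 18 mm thick. Origin: underside, on the rail's centre line. Its +x is the way the carriage slides on, from the open end to the stop. From x -150 to -30 mm it is a bare landing where the carriage can be set down, its underside then at sliding height (18 mm).
- rail: Steel dovetail rail on the board's top, along the board's x on its centre line (y 0), from x -30 to 135 mm; 13.4 mm high, 24 mm wide at the foot and 36 mm near the top. Its first 14 mm taper, 3 mm slimmer on each side at the very end. Origin: as the board's, but on the board's top (z +18 mm). The carriage cannot be put on from above.
- rail_mouth (a point): The rail's open end, on its centre line, at the level of the board's top; axes as the board's.
- stop: Dark steel end stop screwed across the rail, 20 mm (x) by 60 mm (y) by 24 mm high, on the board's top. Origin: bottom centre of the face that the carriage meets; axes as the board's. With the carriage home, the carriage's origin lies 30 mm before it (rel. x -30 mm).
- glue: White bottle, 60 mm across, 130 mm high, standing; leave alone. Origin: underside.
- cup: Small white plastic cup, 60 mm across, 35 mm high; leave alone. Origin: underside.
- tape: Pale ring (a roll core), 90 mm across, 24 mm high; leave alone. Origin: underside.
- driver: Screwdriver with a black handle, lying along its x; leave alone.
- jar: Glass jar with a steel lid, 84 mm across, 65 mm high; leave alone. Origin: underside.
- tower_top (a point): Top centre of the carriage's guide tower, the block to grasp it by: 40 mm (x) by 30 mm (y), standing from 20 to 58 mm above the carriage's underside; this point is at y -9 mm of the carriage's origin. Axes as the carriage's.
Mind the look-alikes: they are no part of the job. Leave any brown look-alike of the carriage alone.

How it is judged (in metres and radians):
On the way, in this order (a step that is already met when the one before it is completed fails the run):
1. the carriage is on the rail and home against the stop (y of carriage in the frame of board between -0.0025 and 0.0025 m and z of carriage in the frame of board between 0.0155 and 0.0205 m and angle between the x axis of carriage and the x axis of board, either way round below 0.06 rad and x of carriage in the frame of stop above -0.032 m), for 0.2 s.
2. the clamp is tight (all of step 1 and contact force between pad and rail above 12 N), for 0.2 s.
At the end, for the whole second after the job is handed in: the carriage rides on the rail (within 2.5 mm sideways and in height, 0.06 rad of the rail's line), its end within 2 mm of the stop, the clamp pad pressing on the rail with more than 12 N, at rest (all of step 2 and linear speed of carriage below 0.01 m/s); the robot touches nothing.
It fails at once if the carriage is rammed into the stop (more than 25 N) (contact force between carriage and stop above 25 N).
It fails at once if the carriage is forced against the rail while being slid on (more than 30 N) (contact force between carriage and rail above 30 N and x of carriage in the frame of stop below -0.034 m).
It fails at once if the clamp is overtightened (pad force above 70 N) (contact force between pad and rail above 70 N).
It fails at once if a bystander is moved by more than 30 mm (distance of any of glue, cup, tape, driver, jar from where it was at the start of the episode above 0.03 m).
It also fails if it takes over 70 s, if anything falls off the work surface, if the arm or the gripper's body presses on something with over 40 N, if the wrist force passes 120 N, or if a joint passes its speed limit or range.

## Robot

A 6-joint arm with a two-finger parallel gripper is mounted at the origin on the work surface. World frame = base frame: x ahead of the robot, y to its left, z up, the work surface at z = 0. Lengths are in m, angles in degrees, forces in N, time in s.
With the tool pointing down it reaches from about 0.15 to 0.775 m from the base axis. Payload 6.1 kg.
Tool frame: the origin (TCP) lies midway between the tips of the shut fingers; the grasp point (between the pads) lies 19 mm behind it; x points along the fingers, z is the direction in which the jaws open and shut, and the axes are right-handed (so a half turn about x gives the same grasp; the last joint's range is limited). The gripper opens to 85 mm and grips with 20 to 120 N. Pads are 22 mm wide; open, the fingers measure 114 mm over their backs; the gripper's body (76 mm by 85 mm) begins 54 mm behind the grasp point. The pads swing forward as they close: fully open they stand 13 mm farther back than shut.
Start: joints at [-63.426, 7.208, -2.269, 80.523, 0, 90], TCP at [0.235, -0.47, 0.231] pointing down, gripper open.
Joint ranges: [-155.77, 155.77], [-54.66, 111.73], [-72.52, 77.12], [-102.08, 115.82], [-83.92, 84.16], [-180, 180]. Speed limits (degrees/s): [136.94, 136.94, 172.46, 180, 180, 180].

## Interface

Orientations are given as a 3x3 rotation matrix whose columns are the frame's x, y, z axes.
In Python, from rig import sense, cams, manip, finder gives the robot as it stands.
- The arm moves only by the tool servo_tool, never from a script. Its argument "deltas" is a list of rows, each an object of numbers: "tx", "ty", "tz": the shift along the tool's x, y, z in cm; "roll": the turn about the tool's x in rad. A call has 1 to 20 rows; each row is the pose to reach, as a shift and turn from the pose commanded when the call began, along the tool's axes at that moment; what a row does not reach only later rows make up. A row lasts 1/12 s, in which the tool goes at most 41.7 mm and 7.16 degrees, less where a joint would pass 70% of its speed; a pose out of reach is approached as far as the arm can. A call with a gripper value outside its range is refused whole. "jaw" is the finger opening in cm, from 0 to 8.54, set as the call begins (left out, the last holds). The fingers move at their own pace and stop on an object; "squeeze" is the grip in N (left out, the last holds). Time passes only in rows, so rows that repeat a pose let the fingers close. It gives the time, the measured TCP pose, the force and the opening at its end, in the units of the state.
- sense(): the state, without advancing time (a new reading comes with each control period).
- cams.capture(name): name is "scene" or "top" or "wrist"; returns (picture, depth): 384x512x3 uint8, red, green, blue; 384x512 float32, m along the optical axis (not along the pixel's ray), 0 where there is no reading.
- cams.get_calibration(name): a dict with "K" (3x3 intrinsics, pixels), "R" (3x3) and "t" (3): a world point X has camera coordinates R X + t. Camera axes: x right, y down, z forward; pixel columns grow to the right and rows downward; lengths in m; the calibration is good to about 2 mm. A picture is of the moment at which its call begins: read the wrist's pose just before it. get_calibration takes no time and is no camera call; for the wrist camera it gives the pose at the moment of the call.
- manip.job_done(): hands the job in, once; it reports no verdict.
Trained networks look in the newest picture that a camera, given by its name, has taken for a name from the list of things; names that differ only in an ending like _2 or _b are one class to them, and where a whole thing is asked for, a point or a joint stands for the part that bears it (a point fixed in the world has none). Each returns a list of dicts, best first, with "conf" (0 to 1); they miss things now and then, are a little off and sometimes report something else, mostly with a low value. They report only what shows in the picture. A call takes as long as a camera call. They do not tell look-alikes from the thing itself.
- finder.outline_of(camera, name): "region" (384x512 bool, what is visible of it) and "rect" ([left, top, width, height] in pixels, round what is visible of it).
The state is a dict: "clock": time; "q": joint angles; "qd": joint speeds; "effort": joint torques, N m; "eef_pos": TCP position; "ee_rot": TCP orientation; "contact_force": force on the tool from outside, world axes, zero at the start; "wrist_torque": the same for the moment, N m; "width": finger opening in m.
Only numpy, scipy, OpenCV 4.12 (cv2) and the standard library are available. Lean on these libraries where they do the work, as an engineer would, in place of code of your own. Each camera call takes 0.05 s, during which the arm holds its last target.

## Working session

There is one attempt and no reset: what is moved stays moved. The work goes in short steps, Python scripts to look and compute and a tool call to move; the robot and the scene stay as the last step left them, time stands still between calls to the robot, and variables do not carry over. Pictures are saved under pics/ and viewed, and the job is handed in when it is done.

Besides the shell and the picture viewer there is one more tool, called after "Emit:" as name(argument=value, ...) on one line, values as JSON. servo_tool: Moves the arm, as the interface text tells. Its arguments: {"type":"object","properties":{"deltas":{"type":"array","items":{"type":"object","properties":{"tx":{"type":"number"},"ty":{"type":"number"},"tz":{"type":"number"},"roll":{"type":"number"}}}},"jaw":{"type":"number"},"squeeze":{"type":"number"}},"required":["deltas"]}

```bash
mkdir -p pics; ls; python3 - <<'E'
from rig import sense,cams
import cv2
s=sense();print(s)
for n in ['scene','top','wrist']:
    p,d=cams.capture(n);cv2.imwrite(f'pics/a_{n}.png',p[:,:,::-1])
    c=cams.get_calibration(n);print(n,c)
E
```

```text
pics
{'clock': 0.0, 'q': array([-6.34257500e+01,  7.24166304e+00, -2.32719590e+00,  8.05218635e+01,
        7.27621272e-05,  9.00000495e+01]), 'qd': array([ 0.00170922, -0.06090871, -0.02262532,  0.07557385,  0.05673315,
        0.00677487]), 'effort': array([-3.96853811e-04, -4.35919833e+01,  3.52921271e+01,  1.74242584e-02,
        6.35386596e-05, -1.33865367e-06]), 'eef_pos': array([ 0.2346845 , -0.46917983,  0.23051853]), 'ee_rot': array([[-7.07211521e-04,  8.94355767e-01,  4.47355857e-01],
       [ 1.41669427e-03,  4.47356416e-01, -8.94354645e-01],
       [-9.99998746e-01,  1.26856947e-06, -1.58340430e-03]]), 'contact_force': array([-0.71325441,  0.2542865 , -0.41567351]), 'wrist_torque': array([-0.01950107, -0.02171287, -0.0716801 ]), 'width': 0.08527848116349591}
scene {'K': array([[355.87723159,   0.        , 248.72580887],
       [  0.        , 355.87723159, 186.77242714],
       [  0.        ,   0.        ,   1.        ]]), 'R': array([[ 0.75898097,  0.65111123,  0.00143394],
       [ 0.46610222, -0.5417811 , -0.69944403],
       [-0.45463898,  0.53153307, -0.71468594]]), 't': array([-0.38001831, -0.18928888,  1.30545074])}
top {'K': array([[374.23692031,   0.        , 253.20844838],
       [  0.        , 374.23692031, 191.03973719],
       [  0.        ,   0.        ,   1.        ]]), 'R': array([[ 0.02288644, -0.99967499, -0.01123093],
       [-0.98630188, -0.02074184, -0.16364098],
       [ 0.16335484,  0.01482225, -0.98645603]]), 't': array([0.0326507 , 0.50240913, 0.95014584])}
wrist {'K': array([[333.69968172,   0.        , 261.4176314 ],
       [  0.        , 333.69968172, 193.63351043],
       [  0.        ,   0.        ,   1.        ]]), 'R': array([[ 0.4470068 , -0.89452698, -0.00252978],
       [-0.84466813, -0.42301932,  0.32800976],
       [-0.29448373, -0.14448577, -0.94467095]]), 't': array([-0.52360649, -0.04143823,  0.38336585])}
```

View pics/a_scene.png

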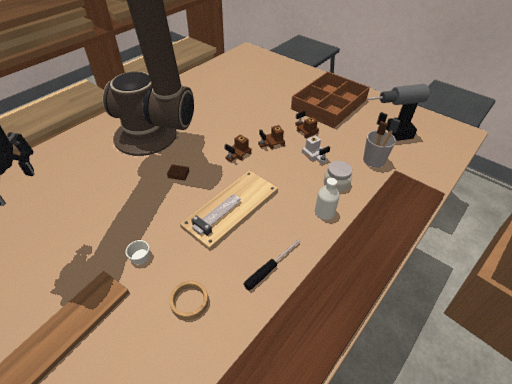

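View pics/a_top.png

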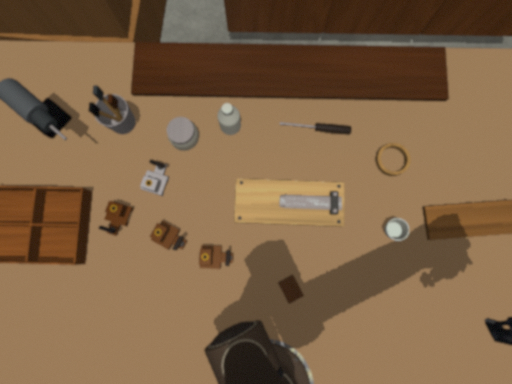

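View pics/a_wrist.png

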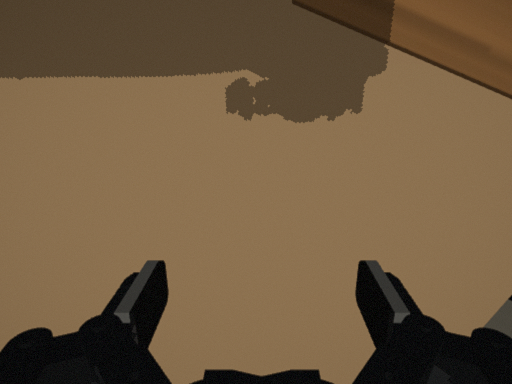

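The silver carriage is at top (154,181) and scene (315,148). The brown look-alikes are at top (116,213), (168,235) and (212,256); leave those alone. The stop is at the right end of the board, top (335,202). Next I measure and confirm with an enlarged crop.

```bash
cat > h.py <<'E'
import numpy as np,cv2
from rig import sense,cams,manip,finder
def cloud(n,d,c=None):
    c=c or cams.get_calibration(n)
    v,u=np.mgrid[0:384,0:512]
    K=c['K'];P=np.stack([(u-K[0,2])/K[0,0]*d,(v-K[1,2])/K[1,1]*d,d],-1)
    W=(P-c['t'])@c['R'];W[d<=0]=np.nan
    return W
def proj(n,X,c=None):
    c=c or cams.get_calibration(n)
    p=(np.atleast_2d(X)@c['R'].T+c['t'])@c['K'].T
    return p[:,:2]/p[:,2:]
E
python3 - <<'E'
from h import *
p,d=cams.capture('top');W=cloud('top',d)
cv2.imwrite('pics/b_car.png',cv2.resize(p[140:280,80:260,::-1],None,fx=4,fy=4,interpolation=cv2.INTER_CUBIC))
cv2.imwrite('pics/b_board.png',cv2.resize(p[165:240,225:355,::-1],None,fx=6,fy=6,interpolation=cv2.INTER_CUBIC))
for n in ['carriage','knob','board','rail','stop','tower_top','pad','knob_grip']:
    for r in finder.outline_of('top',n)[:5]:
        m=r['region'];q=W[m];print(n,round(r['conf'],2),r['rect'],np.nanmean(q,0).round(4),np.nanmin(q,0).round(3),np.nanmax(q,0).round(3))
for nm,(u0,u1,v0,v1) in dict(car=(138,172,155,200)).items():
    q=W[v0:v1,u0:u1].reshape(-1,3)
    for zl,zh in [(0.045,.1),(0.008,.03),(.03,.045)]:
        s=q[(q[:,2]>zl)&(q[:,2]<zh)];print(zl,len(s),s.mean(0).round(4),s.min(0).round(3),s.max(0).round(3))
E
```

```text
carriage 0.89 [199.5, 246.3, 31.7, 21.7] [0.3259 0.1415 0.0356] [ 0.296  0.094 -0.   ] [0.355 0.179 0.065]
carriage 0.86 [98.3, 200.8, 35.9, 35.6] [0.4259 0.4037 0.0347] [ 0.381  0.371 -0.001] [0.467 0.447 0.065]
carriage 0.74 [139.4, 160.6, 25.9, 37.5] [0.529  0.308  0.0354] [ 0.489  0.28  -0.004] [0.589 0.358 0.063]
carriage 0.59 [151.2, 223.8, 33.6, 28.4] [0.3766 0.2663 0.0346] [ 0.343  0.22  -0.002] [0.42  0.32  0.067]
knob 0.64 [224.3, 248.3, 6.7, 17.6] [0.324  0.1043 0.0445] [ 0.306  0.096 -0.   ] [0.343 0.115 0.062]
knob 0.6 [98.7, 223.9, 18.0, 8.8] [0.3906 0.4166 0.0534] [0.382 0.4   0.015] [0.399 0.437 0.062]
knob 0.55 [147.6, 158.7, 16.2, 11.2] [0.5665 0.3001 0.0506] [0.559 0.281 0.01 ] [0.577 0.319 0.061]
knob 0.4 [170.0, 237.6, 13.2, 13.9] [0.3588 0.2335 0.0479] [0.343 0.223 0.001] [0.376 0.257 0.062]
board 0.98 [234.2, 178.9, 110.7, 49.7] [ 0.4757 -0.0507  0.0198] [ 0.413 -0.209 -0.005] [0.544 0.096 0.045]
rail 0.6 [279.9, 192.6, 64.4, 17.0] [ 0.4772 -0.0994  0.0311] [ 0.457 -0.196  0.016] [ 0.5   -0.026  0.045]
stop 0.69 [233.1, 176.9, 113.1, 50.1] [ 0.4754 -0.0501  0.0
[... 640 characters left out ...]
0.4047 0.0348] [ 0.381  0.371 -0.003] [0.467 0.447 0.065]
tower_top 0.55 [281.9, 123.1, 68.5, 12.5] [ 0.6864 -0.1571  0.0201] [ 0.671 -0.223 -0.003] [ 0.706 -0.03   0.029]
knob_grip 0.58 [225.6, 251.4, 6.8, 15.3] [0.3254 0.1035 0.0508] [0.306 0.098 0.012] [0.343 0.109 0.062]
knob_grip 0.57 [100.5, 228.3, 16.8, 5.8] [0.3913 0.4178 0.0483] [0.382 0.4   0.001] [0.4   0.441 0.062]
knob_grip 0.45 [174.5, 237.5, 7.4, 13.8] [0.3597 0.2322 0.0491] [0.343 0.223 0.014] [0.376 0.242 0.062]
0.045 258 [0.5272 0.3118 0.0579] [0.495 0.281 0.045] [0.577 0.34  0.063]
0.008 324 [0.5327 0.3057 0.0193] [0.489 0.279 0.008] [0.577 0.351 0.03 ]
0.03 29 [0.5187 0.3011 0.0388] [0.495 0.282 0.031] [0.567 0.334 0.045]
```

View pics/b_car.png

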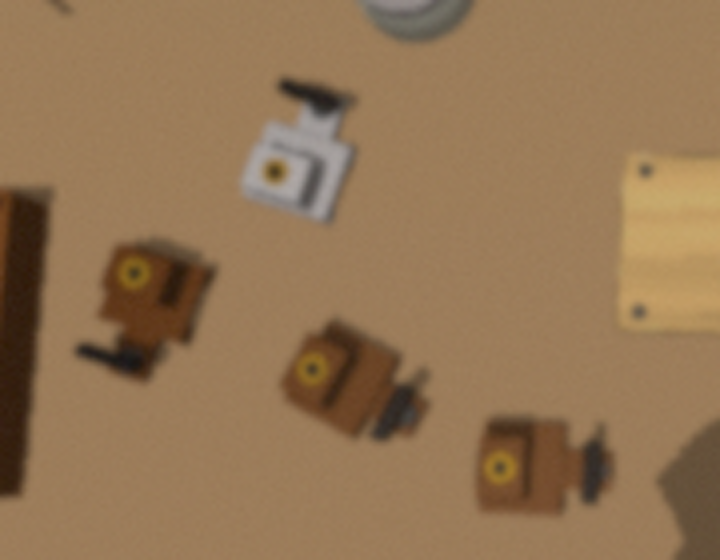

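View pics/b_board.png

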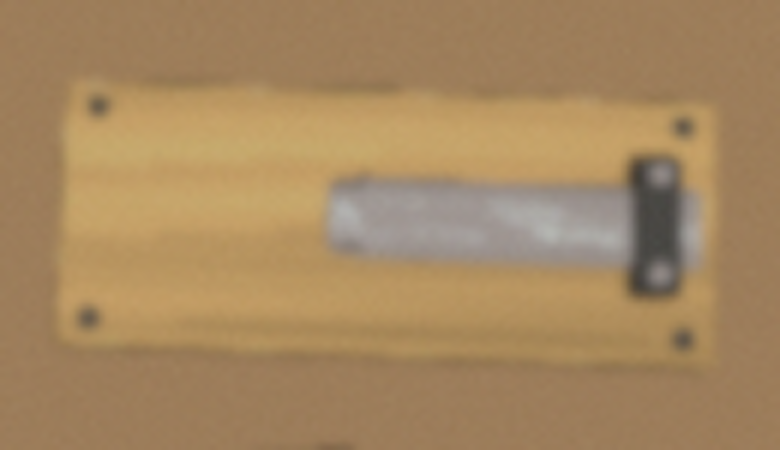

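The crop confirms it: the silver one with the black knob at crop (315,95) is the carriage, because the other three are brown. I'll estimate its yaw and the board frame from the depth.

```bash
python3 - <<'E'
from h import *
p,d=cams.capture('top');W=cloud('top',d)
def rect(q):
    r=cv2.minAreaRect((q[:,:2]*1000).astype(np.float32));return np.round(r[0],1),np.round(r[1],1),round(r[2],1)
q=W[155:200,138:172].reshape(-1,3)
t=q[(q[:,2]>.05)&(q[:,0]<.553)];print('tower',rect(t),np.median(t[:,2]))
t=q[(q[:,2]>.05)&(q[:,0]>.553)];print('knob',rect(t),np.median(t[:,2]),t.mean(0))
t=q[(q[:,2]>.012)&(q[:,0]<.549)];print('saddle',rect(t))
q=W[170:235,225:355].reshape(-1,3)
t=q[(q[:,2]>.010)&(q[:,2]<.06)];print('board',rect(t))
t=q[(q[:,2]>.026)&(q[:,2]<.037)&(abs(q[:,0]-.476)<.03)];print('rail',rect(t),np.median(t[:,2]))
y=t[:,1];
for a in np.arange(-.15,-.02,.02):
    s=t[(y>a)&(y<a+.02)];print(a.round(2),(s[:,0].min()+s[:,0].max())/2,s[:,0].mean())
t=q[(q[:,2]>.037)];print('stop',rect(t))
E
```

```text
tower (array([513.8, 317.5]), array([41.4, 29.7]), 73.7) 0.05852843288993039
knob (array([568.6, 300.4]), array([39.6, 10.2]), 71.8) 0.05815170728959327 [0.56778635 0.29994854 0.05760058]
saddle (array([524.4, 314.1]), array([60.2, 58. ]), 73.1)
board (array([477.3, -54.4]), array([295.2, 120.4]), 89.0)
rail (array([ 474.1, -109.2]), array([ 56.8, 162.5]), 0.5) 0.031566514770076985
-0.15 0.4766520518081965 0.47557191678270355
-0.13 0.47614785533263426 0.47633212940439124
-0.11 0.47672628315614207 0.47677858753487135
-0.09 0.47728994877565767 0.4763529652392748
-0.07 0.4775165566452004 0.4771788624969517
-0.05 0.4769966170375488 0.47743758659086805
-0.03 0.47771762490141384 0.477766697290094
stop (array([ 474.6, -170.7]), array([19.1, 58.7]), 89.2)
```

Emit:
servo_tool(deltas=[{"ty":12,"tz":-11.6,"roll":-0.5},{"ty":24,"tz":-23.2,"roll":-1.0},{"ty":36,"tz":-34.7,"roll":-1.5},{"ty":48,"tz":-46.3,"roll":-2.0},{"ty":60.1,"tz":-57.9,"roll":-2.38},{"ty":60.1,"tz":-57.9,"roll":-2.38},{"ty":60.1,"tz":-57.9,"roll":-2.38},{"ty":60.1,"tz":-57.9,"roll":-2.38},{"ty":60.1,"tz":-57.9,"roll":-2.38},{"ty":60.1,"tz":-57.9,"roll":-2.38},{"ty":60.1,"tz":-57.9,"roll":-2.38},{"ty":60.1,"tz":-57.9,"roll":-2.38},{"ty":60.1,"tz":-57.9,"roll":-2.38},{"ty":60.1,"tz":-57.9,"roll":-2.38},{"ty":60.1,"tz":-57.9,"roll":-2.38},{"ty":60.1,"tz":-57.9,"roll":-2.38},{"ty":60.1,"tz":-57.9,"roll":-2.38},{"ty":60.1,"tz":-57.9,"roll":-2.38},{"ty":60.1,"tz":-57.9,"roll":-2.38},{"ty":60.1,"tz":-57.9,"roll":-2.38}])

```text
validation failed for argument at $.de...
```

Emit:
servo_tool(deltas=[{"tx":0},{"tx":0},{"tx":0},{"tx":0},{"tx":0},{"tx":0}])

```text
validation failed for argument at $.de...
```

Emit:
servo_tool(deltas=[{"tx":0,"ty":0,"tz":0,"roll":0}])

```text
clock: 0.73
eef_pos: [0.2348, -0.4695, 0.2313]
ee_rot: [[-0.0, 0.894, 0.447], [-0.0, 0.447, -0.894], [-1.0, -0.0, 0.0]]
contact_force: [-0.4, 0.3, -0.2]
width: 0.0851
```

Emit:
servo_tool(deltas=[{"tx":0,"ty":12,"tz":-11.6,"roll":-0.5},{"tx":0,"ty":24,"tz":-23.2,"roll":-1.0},{"tx":0,"ty":36,"tz":-34.7,"roll":-1.5},{"tx":0,"ty":48,"tz":-46.3,"roll":-2.0},{"tx":0,"ty":60.1,"tz":-57.9,"roll":-2.38},{"tx":0,"ty":60.1,"tz":-57.9,"roll":-2.38},{"tx":0,"ty":60.1,"tz":-57.9,"roll":-2.38},{"tx":0,"ty":60.1,"tz":-57.9,"roll":-2.38},{"tx":0,"ty":60.1,"tz":-57.9,"roll":-2.38},{"tx":0,"ty":60.1,"tz":-57.9,"roll":-2.38},{"tx":0,"ty":60.1,"tz":-57.9,"roll":-2.38},{"tx":0,"ty":60.1,"tz":-57.9,"roll":-2.38},{"tx":0,"ty":60.1,"tz":-57.9,"roll":-2.38},{"tx":0,"ty":60.1,"tz":-57.9,"roll":-2.38},{"tx":0,"ty":60.1,"tz":-57.9,"roll":-2.38},{"tx":0,"ty":60.1,"tz":-57.9,"roll":-2.38},{"tx":0,"ty":60.1,"tz":-57.9,"roll":-2.38},{"tx":0,"ty":60.1,"tz":-57.9,"roll":-2.38},{"tx":0,"ty":60.1,"tz":-57.9,"roll":-2.38},{"tx":0,"ty":60.1,"tz":-57.9,"roll":-2.38}])

```text
clock: 2.4
eef_pos: [0.5132, 0.3183, 0.2312]
ee_rot: [[0.0, -0.958, 0.288], [0.0, 0.288, 0.958], [-1.0, -0.0, 0.0]]
contact_force: [0.6, -0.4, 0.2]
width: 0.0853
```

```bash
python3 - <<'E'
from h import *
s=sense();print(s['eef_pos'],s['ee_rot'].round(4).tolist(),s['q'])
c=cams.get_calibration('wrist')
p,d=cams.capture('wrist');W=cloud('wrist',d,c)
cv2.imwrite('pics/c_wrist.png',p[:,:,::-1])
np.save('Ww.npy',W)
def rect(q):
    r=cv2.minAreaRect((q[:,:2]*1000).astype(np.float32));return np.round(r[0],1),np.round(r[1],1),round(r[2],1)
q=W[:,:,:].reshape(-1,3)
q=q[(abs(q[:,0]-.53)<.07)&(abs(q[:,1]-.31)<.06)]
t=q[(q[:,2]>.05)&(q[:,2]<.07)&(q[:,0]<.548)];print('tower',len(t),rect(t),np.median(t[:,2]))
t=q[(q[:,2]>.05)&(q[:,2]<.07)&(q[:,0]>.548)];print('knob',rect(t),np.median(t[:,2]))
t=q[(q[:,2]>.012)&(q[:,2]<.03)&(q[:,0]<.549)];print('saddle',rect(t))
E
```

```text
[0.51317922 0.31825663 0.23123085] [[0.0003, -0.9577, 0.2878], [0.0, 0.2878, 0.9577], [-1.0, -0.0003, 0.0001]] [ 3.18095786e+01  1.59380304e+01  8.48109999e+00  8.25279144e+01
 -7.70350092e-03  4.85385415e+01]
tower 1259 (array([515.9, 318.9]), array([39.7, 30.1]), 73.4) 0.05919932017173473
knob (array([570.4, 302.8]), array([38.8, 10.6]), 71.5) 0.05848632236472911
saddle (array([524.8, 316.4]), array([60. , 54.7]), 73.3)
```

View pics/c_wrist.png

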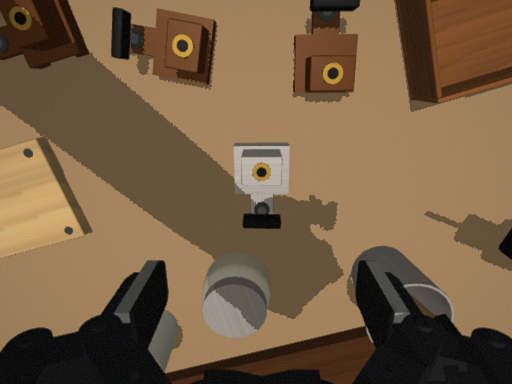

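The wrist view shows the silver carriage at (262,172) with its knob at (262,221), the jar at (236,295), and the brown ones well clear. The tower measures 39.7 x 30.1, as specified. Descending.

Emit:
servo_tool(deltas=[{"tx":4,"ty":-0.17,"tz":0.07,"roll":0},{"tx":8,"ty":-0.17,"tz":0.07,"roll":0},{"tx":12,"ty":-0.17,"tz":0.07,"roll":0},{"tx":15.5,"ty":-0.17,"tz":0.07,"roll":0},{"tx":18.5,"ty":-0.17,"tz":0.07,"roll":0},{"tx":20.7,"ty":-0.17,"tz":0.07,"roll":0},{"tx":20.7,"ty":-0.17,"tz":0.07,"roll":0},{"tx":20.7,"ty":-0.17,"tz":0.07,"roll":0},{"tx":20.7,"ty":-0.17,"tz":0.07,"roll":0}], jaw=8.5, squeeze=25)

```text
clock: 3.2
eef_pos: [0.5156, 0.3167, 0.0259]
ee_rot: [[0.002, -0.956, 0.294], [0.001, 0.294, 0.956], [-1.0, -0.001, 0.001]]
contact_force: [0.8, 0.2, 1.1]
width: 0.0849
```

Emit:
servo_tool(deltas=[{"tx":0,"ty":0,"tz":0,"roll":0},{"tx":0,"ty":0,"tz":0,"roll":0},{"tx":0,"ty":0,"tz":0,"roll":0},{"tx":0,"ty":0,"tz":0,"roll":0},{"tx":0,"ty":0,"tz":0,"roll":0},{"tx":0,"ty":0,"tz":0,"roll":0},{"tx":0,"ty":0,"tz":0,"roll":0},{"tx":0,"ty":0,"tz":0,"roll":0}], jaw=0, squeeze=25)

```text
clock: 3.87
eef_pos: [0.5155, 0.3167, 0.0256]
ee_rot: [[0.002, -0.956, 0.293], [0.001, 0.293, 0.956], [-1.0, -0.001, 0.002]]
contact_force: [-0.2, -0.3, 5.7]
width: 0.0401
```

Emit:
servo_tool(deltas=[{"tx":-1,"ty":0,"tz":0,"roll":0},{"tx":-3,"ty":0,"tz":0,"roll":0},{"tx":-6,"ty":0,"tz":0,"roll":0},{"tx":-9,"ty":0,"tz":-2,"roll":0},{"tx":-10,"ty":-0.7,"tz":-5,"roll":-0.05},{"tx":-10,"ty":-1.2,"tz":-9,"roll":-0.1},{"tx":-10,"ty":-1.8,"tz":-13,"roll":-0.15},{"tx":-10,"ty":-2.4,"tz":-17,"roll":-0.2},{"tx":-10,"ty":-3.0,"tz":-21,"roll":-0.25},{"tx":-10,"ty":-3.5,"tz":-25,"roll":-0.28},{"tx":-10,"ty":-3.8,"tz":-27,"roll":-0.28},{"tx":-10,"ty":-3.8,"tz":-28,"roll":-0.28},{"tx":-10,"ty":-3.8,"tz":-28,"roll":-0.28},{"tx":-10,"ty":-3.8,"tz":-28,"roll":-0.28},{"tx":-10,"ty":-3.8,"tz":-28,"roll":-0.28}])

```text
clock: 5.12
eef_pos: [0.4692, 0.0382, 0.1243]
ee_rot: [[0.0, -1.0, 0.017], [0.001, 0.017, 1.0], [-1.0, 0.0, 0.001]]
contact_force: [-0.3, -0.1, -4.4]
width: 0.0398
```

```bash
cat > m.py <<'E'
from h import *
import sys
tag=sys.argv[1]
s=sense();print(s['clock'],s['eef_pos'],s['ee_rot'].round(4).tolist(),s['contact_force'],s['width'])
c=cams.get_calibration('wrist')
p,d=cams.capture('wrist');W=cloud('wrist',d,c)
pt,dt=cams.capture('top');T=cloud('top',dt)
np.savez(f'd_{tag}.npz',W=W,T=T)
cv2.imwrite(f'pics/{tag}_wrist.png',p[:,:,::-1]);cv2.imwrite(f'pics/{tag}_top.png',cv2.resize(pt[120:290,130:380,::-1],None,fx=3,fy=3))
E
python3 m.py e
```

```text
5.1167 [0.46916002 0.03823585 0.12434193] [[0.0, -0.9999, 0.017], [0.0006, 0.017, 0.9999], [-1.0, 0.0, 0.0006]] [-0.25067564 -0.12286802 -4.44136456] 0.03976473605056942
```

View pics/e_wrist.png

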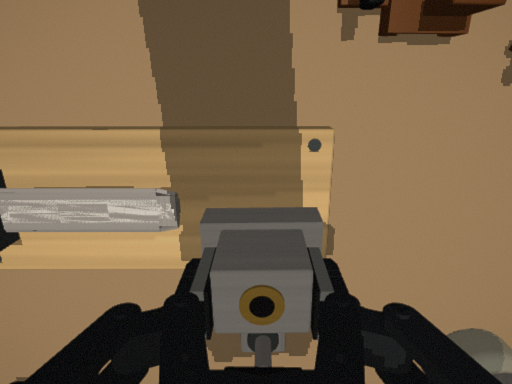

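View pics/e_top.png

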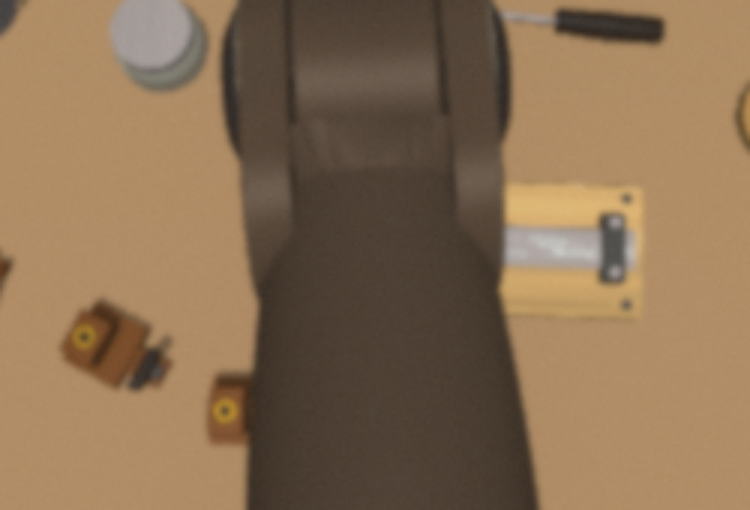

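The wrist view shows the carriage in hand with the tower top at (262,305) and the rail mouth at (180,210). The top view is blocked by the arm. I'll measure the rail line against the carriage.

```bash
python3 - <<'E'
import numpy as np,cv2
W=np.load('d_e.npz')['W']
def rect(q):
    r=cv2.minAreaRect((q[:,:2]*1000).astype(np.float32));return np.round(r[0],1),np.round(r[1],1),round(r[2],1)
q=W.reshape(-1,3)
b=q[(abs(q[:,2]-.018)<.006)&(q[:,1]>-.2)&(q[:,1]<.15)];print('board',len(b),rect(b),np.median(b[:,2]))
V,U=np.mgrid[0:384,0:512]
# rail top
m=(W[:,:,2]>.026)&(W[:,:,2]<.037)&(abs(W[:,:,0]-.475)<.03)&(V>180)&(V<240)&(U<185)
r=W[m];print('rail',len(r),rect(r),np.median(r[:,2]))
mid=[]
for a in np.arange(-.12,-.03,.01):
    s=r[(r[:,1]>a)&(r[:,1]<a+.01)]
    if len(s)>10: mid.append((a+.005,np.percentile(s[:,0],2),np.percentile(s[:,0],98)))
mid=np.array(mid);print(mid.round(4),mid[:,1:].mean(1).round(4))
print(np.polyfit(mid[:,0],mid[:,1:].mean(1),1))
print('mouth y',np.percentile(r[:,1],[98,99.5,100]))
# board edges at far side row~128 : x min
e=b;xs=[]
for a in np.arange(-.1,.09,.02):
    s=b[(b[:,1]>a)&(b[:,1]<a+.02)];xs.append((a+.01,s[:,0].min()))
xs=np.array(xs);print(xs.round(4),np.polyfit(xs[:,0],xs[:,1],1));print('board ymax',b[:,1].max())
# carriage
for z0,z1,lab in [(.150,.166,'tower'),(.112,.126,'saddle')]:
    t=W[(W[:,:,2]>z0)&(W[:,:,2]<z1)&(U>195)&(U<330)&(V>205)&(V<335)]
    print(lab,len(t),rect(t),np.median(t,0).round(4),t.min(0).round(4),t.max(0).round(4))
E
```

```text
board 32374 (array([441.6, -17.5]), array([192., 347.]), 4.1) 0.018974198861304005
rail 7800 (array([482.5, -93.6]), array([136.2,  44.8]), 89.7) 0.032200201736333894
[[-0.115   0.4611  0.4953]
 [-0.105   0.4611  0.4958]
 [-0.095   0.4612  0.496 ]
 [-0.085   0.4614  0.496 ]
 [-0.075   0.4617  0.4964]
 [-0.065   0.4619  0.4964]
 [-0.055   0.4619  0.4966]
 [-0.045   0.4622  0.4967]
 [-0.035   0.4632  0.4962]] [0.4782 0.4784 0.4786 0.4787 0.479  0.4792 0.4793 0.4795 0.4797]
[0.01825558 0.48031852]
mouth y [-0.0277431  -0.02595595 -0.02540387]
[[-0.09    0.4188]
 [-0.07    0.419 ]
 [-0.05    0.4194]
 [-0.03    0.4197]
 [-0.01    0.42  ]
 [ 0.01    0.4204]
 [ 0.03    0.4206]
 [ 0.05    0.4209]
 [ 0.07    0.4212]
 [ 0.09    0.3373]] [-0.21450112  0.41171349]
board ymax 0.14991878875417747
tower 8743 (array([469.4,  39.3]), array([52.9, 31.6]), 88.5) [0.4648 0.0395 0.158 ] [0.4537 0.013  0.15  ] [0.4854 0.066  0.166 ]
saddle 2701 (array([488.2,  38.8]), array([60.3, 74.9]), 88.7) [0.4542 0.0395 0.1196] [0.4509 0.0092 0.112 ] [0.526  0.0695 0.126 ]
```

Emit:
servo_tool(deltas=[{"tx":1.5,"ty":-0.27,"tz":0,"roll":0},{"tx":4,"ty":-0.27,"tz":0,"roll":0},{"tx":6.5,"ty":-0.27,"tz":0,"roll":0},{"tx":7.5,"ty":-0.27,"tz":0,"roll":0},{"tx":7.8,"ty":-0.27,"tz":0,"roll":0},{"tx":7.8,"ty":-0.27,"tz":0,"roll":0},{"tx":7.8,"ty":-0.27,"tz":0,"roll":0},{"tx":7.8,"ty":-0.27,"tz":0,"roll":0}])

```text
clock: 5.88
eef_pos: [0.4728, 0.0376, 0.0477]
ee_rot: [[0.002, -1.0, 0.017], [0.0, 0.017, 1.0], [-1.0, -0.002, 0.0]]
contact_force: [0.2, 0.5, -3.7]
width: 0.0396
```

```bash
cat > f.py <<'E'
import numpy as np,cv2,sys
W=np.load(f'd_{sys.argv[1]}.npz')['W'];zu=float(sys.argv[2]);y0=float(sys.argv[3])
V,U=np.mgrid[0:384,0:512]
m=(W[:,:,2]>.026)&(W[:,:,2]<.037)&(abs(W[:,:,0]-.478)<.022)&(W[:,:,1]<y0-.035)&(W[:,:,1]>-.15)
r=W[m];mid=[]
for a in np.arange(-.15,.0,.01):
    s=r[(r[:,1]>a)&(r[:,1]<a+.01)]
    if len(s)>50: mid.append((a+.005,np.percentile(s[:,0],2),np.percentile(s[:,0],98),len(s)))
mid=np.array(mid);print(mid.round(4));
print('mouth',np.percentile(r[:,1],[98,99.5,100]))
c=[]
for h0,h1,lab in [(.05,.066,'tower'),(.014,.026,'saddle')]:
    t=W[(W[:,:,2]>zu+h0)&(W[:,:,2]<zu+h1)&(abs(W[:,:,1]-y0)<.034)&(W[:,:,0]>.43)&(W[:,:,0]<.5)]
    print(lab,len(t),np.median(t,0).round(4),'y',np.percentile(t[:,1],[1,99]).round(4))
    for a in np.arange(y0-.03,y0+.025,.01):
        s=t[(t[:,1]>a)&(t[:,1]<a+.01)]
        if len(s)>20: print('  ',(a+.005).round(3),np.percentile(s[:,0],[1,99]).round(4))
E
python3 m.py g; python3 f.py g .019 .039
```

```text
5.8833 [0.47279806 0.03759751 0.04771644] [[0.0023, -0.9998, 0.0175], [0.0002, 0.0175, 0.9998], [-1.0, -0.0023, 0.0002]] [ 0.23392559  0.53558104 -3.73726274] 0.0396392533002512
[[-1.050e-01  4.705e-01  4.959e-01  3.020e+02]
 [-9.500e-02  4.616e-01  4.953e-01  1.057e+03]
 [-8.500e-02  4.616e-01  4.957e-01  1.062e+03]
 [-7.500e-02  4.618e-01  4.956e-01  1.068e+03]
 [-6.500e-02  4.619e-01  4.959e-01  1.070e+03]
 [-5.500e-02  4.620e-01  4.961e-01  1.065e+03]
 [-4.500e-02  4.623e-01  4.962e-01  1.087e+03]
 [-3.500e-02  4.633e-01  4.958e-01  1.001e+03]
 [-2.500e-02  4.652e-01  4.940e-01  5.560e+02]]
mouth [-0.02629214 -0.02582161 -0.0249041 ]
tower 9169 [0.4669 0.0388 0.0811] y [0.0072 0.0704]
   0.014 [0.4616 0.4835]
   0.024 [0.4579 0.4873]
   0.034 [0.4579 0.4873]
   0.044 [0.4579 0.4877]
   0.054 [0.458  0.4876]
   0.064 [0.4627 0.468 ]
saddle 2513 [0.4566 0.0393 0.0428] y [0.0092 0.0685]
   0.014 [0.4548 0.4689]
   0.024 [0.4548 0.4591]
   0.034 [0.4549 0.4591]
   0.044 [0.4549 0.459 ]
   0.054 [0.455  0.4592]
   0.064 [0.4551 0.4702]
```

View pics/g_wrist.png

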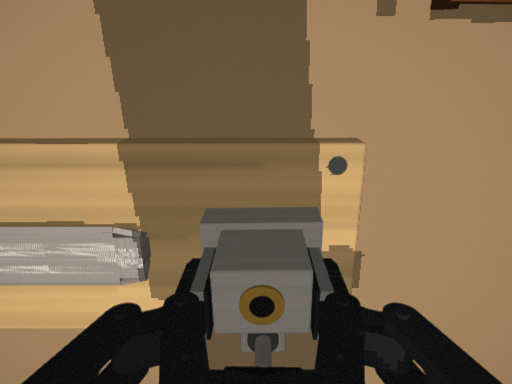

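Emit:
servo_tool(deltas=[{"tx":0.1,"ty":0.12,"tz":0,"roll":0},{"tx":0.2,"ty":0.12,"tz":0,"roll":0},{"tx":0.3,"ty":0.12,"tz":0,"roll":0},{"tx":0.35,"ty":0.12,"tz":0,"roll":0},{"tx":0.35,"ty":0.12,"tz":0,"roll":0},{"tx":0.35,"ty":0.12,"tz":0,"roll":0},{"tx":0.35,"ty":0.12,"tz":0,"roll":0}])

```text
clock: 6.57
eef_pos: [0.471, 0.0374, 0.0436]
ee_rot: [[0.001, -1.0, 0.018], [0.0, 0.018, 1.0], [-1.0, -0.001, 0.0]]
contact_force: [-1.1, 0.0, 5.5]
width: 0.0402
```

```bash
python3 m.py i; python3 f.py i .019 .039
```

```text
6.5667 [0.47104964 0.03738134 0.04357458] [[0.0015, -0.9998, 0.0179], [0.0002, 0.0179, 0.9998], [-1.0, -0.0015, 0.0002]] [-1.11355169  0.0182781   5.52041922] 0.04020299086002882
[[-1.050e-01  4.795e-01  4.968e-01  1.610e+02]
 [-9.500e-02  4.618e-01  4.959e-01  9.870e+02]
 [-8.500e-02  4.619e-01  4.962e-01  1.111e+03]
 [-7.500e-02  4.620e-01  4.962e-01  1.101e+03]
 [-6.500e-02  4.621e-01  4.967e-01  1.111e+03]
 [-5.500e-02  4.624e-01  4.968e-01  1.111e+03]
 [-4.500e-02  4.624e-01  4.963e-01  1.125e+03]
 [-3.500e-02  4.634e-01  4.956e-01  1.039e+03]
 [-2.500e-02  4.652e-01  4.943e-01  5.780e+02]]
mouth [-0.02630117 -0.0258434  -0.02513819]
tower 9327 [0.4659 0.0386 0.0772] y [0.0078 0.0694]
   0.014 [0.4599 0.4828]
   0.024 [0.4561 0.4854]
   0.034 [0.4562 0.4854]
   0.044 [0.4562 0.4857]
   0.054 [0.4563 0.4858]
   0.064 [0.4608 0.4828]
saddle 2440 [0.4562 0.0386 0.039 ] y [0.0089 0.0683]
   0.014 [0.453  0.4663]
   0.024 [0.453  0.4573]
   0.034 [0.4531 0.4573]
   0.044 [0.4533 0.4573]
   0.054 [0.4533 0.4574]
   0.064 [0.4534 0.4688]
```

Emit:
servo_tool(deltas=[{"tx":-0.05,"ty":-0.06,"tz":0,"roll":0},{"tx":-0.05,"ty":-0.1,"tz":0,"roll":0},{"tx":-0.05,"ty":-0.1,"tz":-0.5,"roll":0},{"tx":-0.05,"ty":-0.1,"tz":-1,"roll":0},{"tx":-0.05,"ty":-0.1,"tz":-1.5,"roll":0},{"tx":-0.05,"ty":-0.1,"tz":-2.0,"roll":0},{"tx":-0.05,"ty":-0.1,"tz":-2.3,"roll":0},{"tx":-0.05,"ty":-0.1,"tz":-2.5,"roll":0},{"tx":-0.05,"ty":-0.1,"tz":-2.5,"roll":0},{"tx":-0.05,"ty":-0.1,"tz":-2.5,"roll":0},{"tx":-0.05,"ty":-0.1,"tz":-2.5,"roll":0}])

```text
clock: 7.58
eef_pos: [0.4713, 0.0116, 0.0436]
ee_rot: [[0.001, -1.0, 0.019], [-0.001, 0.019, 1.0], [-1.0, -0.001, -0.001]]
contact_force: [0.5, 0.0, 5.9]
width: 0.0399
```

```bash
python3 m.py j; python3 f.py j .019 .0135
```

```text
7.5833 [0.47129899 0.01162114 0.04359911] [[0.0007, -0.9998, 0.0185], [-0.001, 0.0185, 0.9998], [-1.0, -0.0007, -0.0009]] [0.52308427 0.04273202 5.87117903] 0.03990191174158416
[[-1.250e-01  4.621e-01  4.961e-01  6.770e+02]
 [-1.150e-01  4.610e-01  4.957e-01  1.128e+03]
 [-1.050e-01  4.610e-01  4.960e-01  1.127e+03]
 [-9.500e-02  4.612e-01  4.952e-01  1.110e+03]
 [-8.500e-02  4.615e-01  4.953e-01  1.114e+03]
 [-7.500e-02  4.617e-01  4.956e-01  1.102e+03]
 [-6.500e-02  4.619e-01  4.957e-01  1.119e+03]
 [-5.500e-02  4.621e-01  4.961e-01  1.108e+03]
 [-4.500e-02  4.622e-01  4.962e-01  1.109e+03]
 [-3.500e-02  4.631e-01  4.952e-01  9.810e+02]
 [-2.500e-02  4.649e-01  4.831e-01  2.960e+02]]
mouth [-0.02884225 -0.02612357 -0.0251481 ]
tower 9300 [0.4663 0.0128 0.0772] y [-0.0177  0.0438]
   -0.012 [0.4586 0.4831]
   -0.002 [0.4564 0.4859]
   0.008 [0.4565 0.4857]
   0.018 [0.4566 0.4861]
   0.028 [0.4566 0.4861]
   0.038 [0.4612 0.4826]
saddle 2443 [0.4565 0.0133 0.039 ] y [-0.0168  0.0424]
   -0.012 [0.4534 0.4668]
   -0.002 [0.4534 0.4577]
   0.008 [0.4535 0.4577]
   0.018 [0.4536 0.4575]
   0.028 [0.4536 0.4585]
   0.038 [0.4537 0.4689]
```

View pics/j_wrist.png

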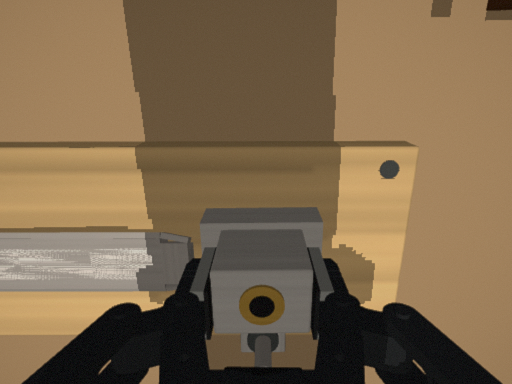

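Emit:
servo_tool(deltas=[{"tx":-0.1,"ty":0,"tz":0,"roll":0},{"tx":-0.1,"ty":0,"tz":-0.1,"roll":0},{"tx":-0.1,"ty":0,"tz":-0.3,"roll":0},{"tx":-0.1,"ty":0,"tz":-0.5,"roll":0},{"tx":-0.1,"ty":0,"tz":-0.7,"roll":0},{"tx":-0.1,"ty":0,"tz":-0.9,"roll":0},{"tx":-0.1,"ty":0,"tz":-1.05,"roll":0},{"tx":-0.1,"ty":0,"tz":-1.2,"roll":0},{"tx":-0.1,"ty":0,"tz":-1.35,"roll":0},{"tx":-0.1,"ty":0,"tz":-1.5,"roll":0}])

```text
clock: 8.52
eef_pos: [0.4707, -0.0028, 0.0442]
ee_rot: [[-0.0, -1.0, 0.018], [-0.0, 0.018, 1.0], [-1.0, 0.0, -0.0]]
contact_force: [0.2, 0.8, -3.7]
width: 0.0393
```

Emit:
servo_tool(deltas=[{"tx":0.05,"ty":0,"tz":-0.1,"roll":0},{"tx":0.05,"ty":0,"tz":-0.25,"roll":0},{"tx":0.05,"ty":0,"tz":-0.4,"roll":0},{"tx":0.05,"ty":0,"tz":-0.55,"roll":0},{"tx":0.05,"ty":0,"tz":-0.7,"roll":0},{"tx":0.05,"ty":0,"tz":-0.85,"roll":0},{"tx":0.05,"ty":0,"tz":-1.0,"roll":0}])

```text
clock: 9.1
eef_pos: [0.4705, -0.0128, 0.0438]
ee_rot: [[-0.0, -1.0, 0.018], [-0.0, 0.018, 1.0], [-1.0, 0.0, -0.0]]
contact_force: [-0.7, 0.4, -2.5]
width: 0.0398
```

Emit:
servo_tool(deltas=[{"tx":0,"ty":0,"tz":-0.15,"roll":0},{"tx":0,"ty":0,"tz":-0.3,"roll":0},{"tx":0,"ty":0,"tz":-0.45,"roll":0},{"tx":0,"ty":0,"tz":-0.6,"roll":0},{"tx":0,"ty":0,"tz":-0.75,"roll":0},{"tx":0,"ty":0,"tz":-0.9,"roll":0},{"tx":0,"ty":0,"tz":-1.05,"roll":0},{"tx":0,"ty":0,"tz":-1.2,"roll":0},{"tx":0,"ty":0,"tz":-1.35,"roll":0}])

```text
clock: 9.85
eef_pos: [0.4703, -0.0263, 0.0438]
ee_rot: [[-0.0, -1.0, 0.018], [0.0, 0.018, 1.0], [-1.0, 0.0, 0.0]]
contact_force: [0.6, 0.5, -3.8]
width: 0.0394
```

```bash
python3 m.py k; python3 f.py k .019 -.024
```

```text
9.85 [ 0.47029506 -0.02630249  0.04376388] [[-0.0001, -0.9998, 0.0178], [0.0, 0.0178, 0.9998], [-1.0, 0.0001, 0.0]] [ 0.59931881  0.50711693 -3.81523092] 0.039426063360099295
[[-1.450e-01  4.608e-01  4.950e-01  1.109e+03]
 [-1.350e-01  4.609e-01  4.952e-01  1.116e+03]
 [-1.250e-01  4.610e-01  4.953e-01  1.097e+03]
 [-1.150e-01  4.613e-01  4.953e-01  1.120e+03]
 [-1.050e-01  4.615e-01  4.957e-01  1.096e+03]
 [-9.500e-02  4.616e-01  4.962e-01  1.113e+03]
 [-8.500e-02  4.618e-01  4.961e-01  1.102e+03]
 [-7.500e-02  4.620e-01  4.956e-01  1.076e+03]
 [-6.500e-02  4.619e-01  4.854e-01  6.340e+02]]
mouth [-0.0629437  -0.06007589 -0.05903293]
tower 9316 [ 0.4653 -0.0251  0.0774] y [-0.0554  0.0058]
   -0.049 [0.4563 0.4825]
   -0.039 [0.4554 0.4847]
   -0.029 [0.4555 0.4849]
   -0.019 [0.4555 0.4852]
   -0.009 [0.4556 0.485 ]
   0.001 [0.4602 0.4811]
saddle 2456 [ 0.4554 -0.0251  0.0392] y [-0.0549  0.0046]
   -0.049 [0.4523 0.4654]
   -0.039 [0.4523 0.4565]
   -0.029 [0.4524 0.4567]
   -0.019 [0.4524 0.4565]
   -0.009 [0.4525 0.459 ]
   0.001 [0.4527 0.4683]
```

View pics/k_wrist.png

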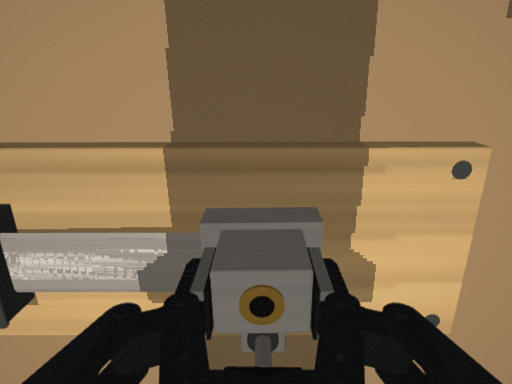

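On the rail, 28 mm engaged and centred to about 0.3 mm, with low forces. Now I locate the stop face.

```bash
python3 - <<'E'
import numpy as np
W=np.load('d_k.npz')['W'];T=np.load('d_k.npz')['T']
s=W[(W[...,2]>.038)&(W[...,2]<.048)&(W[...,1]<-.14)&(abs(W[...,0]-.477)<.035)];print(len(s),s.min(0),s.max(0),np.percentile(s[:,1],[95,99]))
s=T[(T[...,2]>.038)&(T[...,2]<.048)&(T[...,1]<-.14)&(T[...,1]>-.2)&(abs(T[...,0]-.477)<.035)];print(len(s),s.min(0),s.max(0),np.percentile(s[:,1],[95,99]))
E
```

```text
365 [ 0.47814555 -0.16459498  0.03800743] [ 0.50770892 -0.15915383  0.04414259] [-0.16006882 -0.15968387]
56 [ 0.44524336 -0.18096439  0.03821473] [ 0.50366731 -0.17095256  0.0471192 ] [-0.17201723 -0.17125723]
```

Emit:
servo_tool(deltas=[{"tx":0,"ty":0,"tz":0,"roll":0},{"tx":0,"ty":0,"tz":0,"roll":0},{"tx":0,"ty":0,"tz":0,"roll":0},{"tx":0,"ty":0,"tz":0,"roll":0}], jaw=4.4)

```text
clock: 10.28
eef_pos: [0.4707, -0.0261, 0.0442]
ee_rot: [[0.001, -1.0, 0.018], [-0.0, 0.018, 1.0], [-1.0, -0.001, -0.0]]
contact_force: [0.7, 0.7, 0.3]
width: 0.0438
```

Emit:
servo_tool(deltas=[{"tx":0,"ty":0,"tz":-0.1,"roll":0},{"tx":0,"ty":0,"tz":-0.2,"roll":0},{"tx":0,"ty":0,"tz":-0.3,"roll":0},{"tx":0,"ty":0,"tz":-0.45,"roll":0},{"tx":0,"ty":0,"tz":-0.65,"roll":0},{"tx":0,"ty":0,"tz":-0.9,"roll":0},{"tx":0,"ty":0,"tz":-1.2,"roll":0},{"tx":0,"ty":0,"tz":-1.5,"roll":0},{"tx":0,"ty":0,"tz":-1.8,"roll":0},{"tx":0,"ty":0,"tz":-2.1,"roll":0},{"tx":0,"ty":0,"tz":-2.4,"roll":0},{"tx":0,"ty":0,"tz":-2.7,"roll":0},{"tx":0,"ty":0,"tz":-3.0,"roll":0}])

```text
clock: 11.37
eef_pos: [0.4698, -0.0565, 0.0438]
ee_rot: [[-0.0, -1.0, 0.018], [-0.0, 0.018, 1.0], [-1.0, 0.0, -0.0]]
contact_force: [0.4, 0.3, 0.8]
width: 0.0439
```

```bash
python3 m.py l; python3 f.py l .019 -.053
```

```text
11.3667 [ 0.46975677 -0.05650024  0.04378944] [[-0.0, -0.9998, 0.0179], [-0.0, 0.0179, 0.9998], [-1.0, 0.0, -0.0]] [0.43975228 0.28269353 0.78342708] 0.04386587490697218
[[-1.450e-01  4.607e-01  4.950e-01  1.107e+03]
 [-1.350e-01  4.608e-01  4.952e-01  1.114e+03]
 [-1.250e-01  4.611e-01  4.953e-01  1.109e+03]
 [-1.150e-01  4.613e-01  4.955e-01  1.098e+03]
 [-1.050e-01  4.614e-01  4.939e-01  9.950e+02]
 [-9.500e-02  4.614e-01  4.785e-01  5.420e+02]
 [-8.500e-02  4.614e-01  4.731e-01  7.900e+01]]
mouth [-0.09092686 -0.08880545 -0.08807017]
tower 9418 [ 0.4647 -0.0533  0.0772] y [-0.0832 -0.0221]
   -0.078 [0.4587 0.4813]
   -0.068 [0.4542 0.4839]
   -0.058 [0.4544 0.484 ]
   -0.048 [0.4545 0.4844]
   -0.038 [0.4547 0.4841]
   -0.028 [0.4596 0.4807]
saddle 2576 [ 0.4546 -0.0543  0.039 ] y [-0.0829 -0.0235]
   -0.078 [0.4511 0.4981]
   -0.068 [0.4511 0.4553]
   -0.058 [0.4513 0.4554]
   -0.048 [0.4515 0.4556]
   -0.038 [0.4516 0.4558]
   -0.028 [0.4519 0.4666]
```

View pics/l_wrist.png

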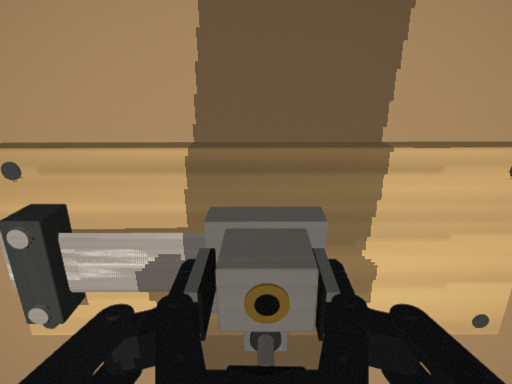

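Loose pushing works, with about 1 N on the hand. Continuing to about 8 mm before the stop.

Emit:
servo_tool(deltas=[{"tx":0,"ty":0,"tz":-0.2,"roll":0},{"tx":0,"ty":0,"tz":-0.5,"roll":0},{"tx":0,"ty":0,"tz":-0.9,"roll":0},{"tx":0,"ty":0,"tz":-1.3,"roll":0},{"tx":0,"ty":0,"tz":-1.7,"roll":0},{"tx":0,"ty":0,"tz":-2.1,"roll":0},{"tx":0,"ty":0,"tz":-2.5,"roll":0},{"tx":0,"ty":0,"tz":-2.9,"roll":0},{"tx":0,"ty":0,"tz":-3.3,"roll":0},{"tx":0,"ty":0,"tz":-3.7,"roll":0},{"tx":0,"ty":0,"tz":-4.1,"roll":0},{"tx":0,"ty":0,"tz":-4.5,"roll":0},{"tx":0,"ty":0,"tz":-4.9,"roll":0},{"tx":0,"ty":0,"tz":-5.3,"roll":0},{"tx":0,"ty":0,"tz":-5.7,"roll":0},{"tx":0,"ty":0,"tz":-6.1,"roll":0},{"tx":0,"ty":0,"tz":-6.4,"roll":0},{"tx":0,"ty":0,"tz":-6.6,"roll":0},{"tx":0,"ty":0,"tz":-6.7,"roll":0},{"tx":0,"ty":0,"tz":-6.8,"roll":0}])

```text
clock: 13.13
eef_pos: [0.4686, -0.1242, 0.0438]
ee_rot: [[0.0, -1.0, 0.018], [0.0, 0.018, 1.0], [-1.0, 0.0, 0.0]]
contact_force: [-0.1, -0.2, 0.7]
width: 0.0442
```

```bash
python3 m.py n; python3 f.py n .019 -.121; python3 - <<'E'
import numpy as np
W=np.load('d_n.npz')['W']
s=W[(W[...,2]>.038)&(W[...,2]<.048)&(W[...,1]<-.156)&(W[...,0]>.444)&(W[...,0]<.462)];print(len(s),np.percentile(s[:,1],[1,95,99,100]))
E
```

```text
13.1333 [ 0.468558   -0.12424713  0.04381397] [[0.0, -0.9998, 0.0178], [0.0001, 0.0178, 0.9998], [-1.0, 0.0, 0.0001]] [-0.05483151 -0.1928252   0.68447144] 0.04420428471029409
[]
1338 [-0.17960029 -0.16040411 -0.16008852 -0.15986684]Traceback (most recent call last):
  File "f.py", line 10, in <module>
    print('mouth',np.percentile(r[:,1],[98,99.5,100]))
                  ~~~~~~~~~~~~~^^^^^^^^^^^^^^^^^^^^^^
    return _quantile_unchecked(
        a, q, axis, out, overwrite_input, method, keepdims, weights)
    return _ureduce(a,
                    func=_quantile_ureduce_func,
    ...<5 lines>...
                    overwrite_input=overwrite_input,
                    method=method)
    r = func(a, **kwargs)
    result = _quantile(arr,
                       quantiles=q,
    ...<2 lines>...
                       out=out,
                       weights=wgt)
    slices_having_nans = np.isnan(arr[-1, ...])
                                  ~~~^^^^^^^^^
IndexError: index -1 is out of bounds for axis 0 with size 0
```

View pics/n_wrist.png

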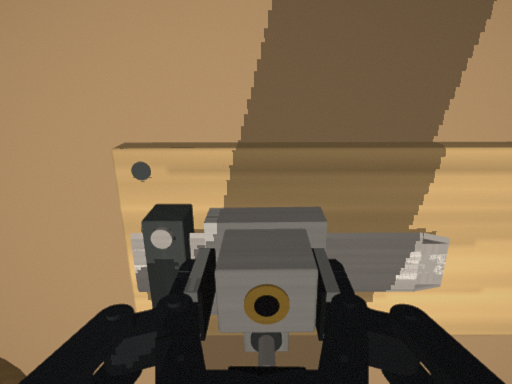

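Emit:
servo_tool(deltas=[{"tx":0,"ty":0,"tz":-0.1,"roll":0},{"tx":0,"ty":0,"tz":-0.2,"roll":0},{"tx":0,"ty":0,"tz":-0.3,"roll":0},{"tx":0,"ty":0,"tz":-0.4,"roll":0},{"tx":0,"ty":0,"tz":-0.5,"roll":0},{"tx":0,"ty":0,"tz":-0.57,"roll":0},{"tx":0,"ty":0,"tz":-0.63,"roll":0},{"tx":0,"ty":0,"tz":-0.68,"roll":0},{"tx":0,"ty":0,"tz":-0.7,"roll":0},{"tx":0,"ty":0,"tz":-0.7,"roll":0}])

```text
clock: 14.07
eef_pos: [0.4685, -0.1313, 0.0438]
ee_rot: [[0.0, -1.0, 0.018], [-0.0, 0.018, 1.0], [-1.0, -0.0, -0.0]]
contact_force: [-0.3, 1.1, -0.4]
width: 0.0441
```

Emit:
servo_tool(deltas=[{"tx":0,"ty":0,"tz":-0.03,"roll":0},{"tx":0,"ty":0,"tz":-0.06,"roll":0},{"tx":0,"ty":0,"tz":-0.09,"roll":0},{"tx":0,"ty":0,"tz":-0.12,"roll":0}])

```text
clock: 14.4
eef_pos: [0.4685, -0.1323, 0.0438]
ee_rot: [[0.0, -1.0, 0.018], [0.0, 0.018, 1.0], [-1.0, -0.0, 0.0]]
contact_force: [0.1, 1.1, 1.0]
width: 0.0437
```

Emit:
servo_tool(deltas=[{"tx":0,"ty":0,"tz":-0.03,"roll":0},{"tx":0,"ty":0,"tz":-0.06,"roll":0},{"tx":0,"ty":0,"tz":-0.06,"roll":0}])

```text
clock: 14.65
eef_pos: [0.4684, -0.133, 0.0438]
ee_rot: [[-0.0, -1.0, 0.018], [-0.0, 0.018, 1.0], [-1.0, 0.0, -0.0]]
contact_force: [0.8, 0.8, -0.1]
width: 0.0442
```

```bash
cat > g.py <<'E'
from h import *
import sys
tag=sys.argv[1]
s=sense();print(s['clock'],s['eef_pos'],s['contact_force'],s['width'])
c=cams.get_calibration('wrist')
p,d=cams.capture('wrist');W=cloud('wrist',d,c);np.savez(f'd_{tag}.npz',W=W)
cv2.imwrite(f'pics/{tag}_wrist.png',p[:,:,::-1])
for z0,z1,n in [(.035,.0435,'saddle'),(.07,.082,'tower')]:
    t=W[(W[...,2]>z0)&(W[...,2]<z1)&(abs(W[...,1]+.125)<.05)&(W[...,0]>.446)&(W[...,0]<.4625)]
    print(n,np.sort(t[:,1])[::max(1,len(t)//12)].round(4))
E
python3 g.py o
```

```text
14.65 [ 0.46840005 -0.13299378  0.04378548] [ 0.75750717  0.75653447 -0.12253522] 0.04424083384331933
saddle [-0.175  -0.1671 -0.163  -0.1601 -0.1557 -0.1514 -0.1434 -0.1347 -0.1263
 -0.1176 -0.1092 -0.1044 -0.1   ]
tower [-0.1674 -0.157  -0.1481 -0.1438 -0.1396 -0.1353 -0.1314 -0.1274 -0.1234
 -0.119  -0.1146 -0.1099 -0.1031]
```

View pics/o_wrist.png

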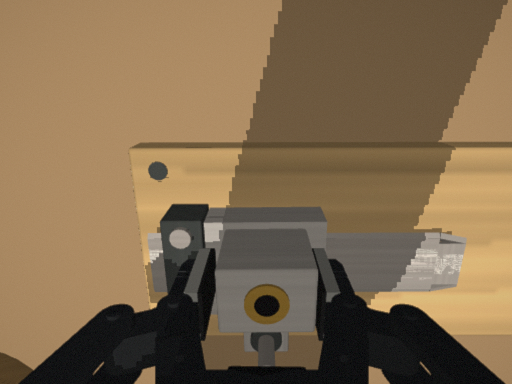

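The saddle front at (205,222) is about at the stop's face at (208,210). I'll creep on until the force shows contact.

Emit:
servo_tool(deltas=[{"tx":0,"ty":0,"tz":-0.03,"roll":0},{"tx":0,"ty":0,"tz":-0.05,"roll":0},{"tx":0,"ty":0,"tz":-0.05,"roll":0}])

```text
clock: 14.95
eef_pos: [0.4684, -0.1334, 0.0438]
ee_rot: [[0.0, -1.0, 0.018], [0.0, 0.018, 1.0], [-1.0, -0.0, 0.0]]
contact_force: [-0.2, 0.5, -0.1]
width: 0.0439
```

Emit:
servo_tool(deltas=[{"tx":0,"ty":0,"tz":-0.03,"roll":0},{"tx":0,"ty":0,"tz":-0.05,"roll":0},{"tx":0,"ty":0,"tz":-0.05,"roll":0}])

```text
clock: 15.2
eef_pos: [0.4685, -0.1336, 0.0438]
ee_rot: [[0.0, -1.0, 0.018], [0.001, 0.018, 1.0], [-1.0, -0.0, 0.001]]
contact_force: [0.9, 3.3, 0.3]
width: 0.0438
```

Emit:
servo_tool(deltas=[{"tx":0,"ty":0,"tz":-0.02,"roll":0},{"tx":0,"ty":0,"tz":-0.03,"roll":0},{"tx":0,"ty":0,"tz":-0.03,"roll":0},{"tx":0,"ty":0,"tz":-0.03,"roll":0}])

```text
clock: 15.53
eef_pos: [0.4685, -0.1337, 0.0438]
ee_rot: [[0.0, -1.0, 0.017], [0.001, 0.017, 1.0], [-1.0, -0.0, 0.001]]
contact_force: [1.3, 5.5, 1.1]
width: 0.0438
```

```bash
python3 g.py p >/dev/null; python3 - <<'E'
import numpy as np,cv2
im=cv2.imread('pics/p_wrist.png')[180:320,130:350];cv2.imwrite('pics/p_crop.png',cv2.resize(im,None,fx=3.5,fy=3.5,interpolation=cv2.INTER_CUBIC))
E
```

```text
(no output)
```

View pics/p_crop.png

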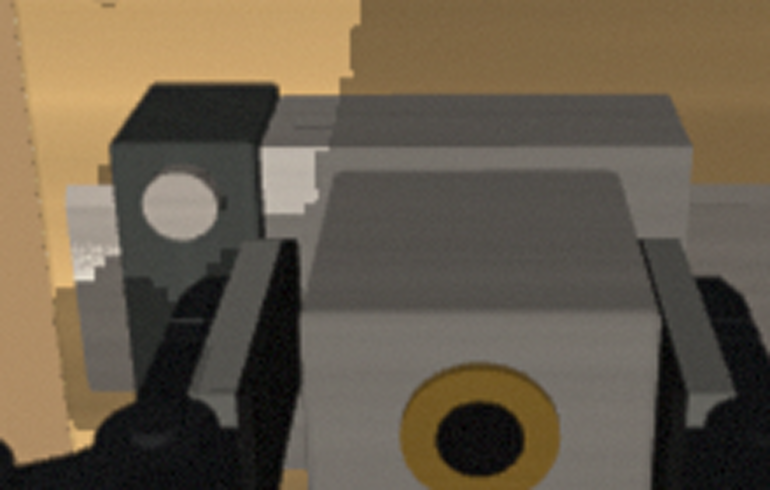

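The crop shows the saddle front flush with the stop at crop (262,180), and the force is 5.5 N, so it is home. I'll ease off, lift and go over to the knob.

Emit:
servo_tool(deltas=[{"tx":0,"ty":0,"tz":0.1,"roll":0},{"tx":0,"ty":0,"tz":0.22,"roll":0},{"tx":0,"ty":0,"tz":0.22,"roll":0},{"tx":-1,"ty":0,"tz":0.22,"roll":0},{"tx":-3,"ty":0,"tz":0.22,"roll":0},{"tx":-6,"ty":0,"tz":0.22,"roll":0},{"tx":-9,"ty":0,"tz":0.2,"roll":0},{"tx":-10,"ty":-2,"tz":0.2,"roll":-0.2},{"tx":-10,"ty":-4,"tz":0.1,"roll":-0.5},{"tx":-10,"ty":-5.7,"tz":0.1,"roll":-0.8},{"tx":-10,"ty":-5.7,"tz":0.1,"roll":-1.1},{"tx":-10,"ty":-5.7,"tz":0.1,"roll":-1.4},{"tx":-10,"ty":-5.7,"tz":0.1,"roll":-1.54},{"tx":-10,"ty":-5.7,"tz":0.1,"roll":-1.54},{"tx":-10,"ty":-5.7,"tz":0.1,"roll":-1.54},{"tx":-10,"ty":-5.7,"tz":0.1,"roll":-1.54},{"tx":-10,"ty":-5.7,"tz":0.1,"roll":-1.54},{"tx":-10,"ty":-5.7,"tz":0.1,"roll":-1.54}])

```text
clock: 17.08
eef_pos: [0.5254, -0.1346, 0.1446]
ee_rot: [[0.0, -0.206, -0.979], [-0.001, -0.979, 0.206], [-1.0, 0.001, -0.0]]
contact_force: [-0.1, 0.3, -0.1]
width: 0.0437
```

```bash
python3 m.py r; python3 - <<'E'
import numpy as np,cv2
z=np.load('d_r.npz')
def rect(q):
    r=cv2.minAreaRect((q[:,:2]*1000).astype(np.float32));return len(q),np.round(r[0],1),np.round(r[1],1),round(r[2],1)
for k in 'WT':
    W=z[k];a=(W[...,2]>.07)&(W[...,2]<.084)&(abs(W[...,1]+.132)<.04)
    for n,x0,x1 in [('tower',.44,.495),('knob',.51,.56)]:
        t=W[a&(W[...,0]>x0)&(W[...,0]<x1)]
        if len(t)>5: print(k,n,rect(t),np.median(t[:,2]))
W=z['W'];t=W[(W[...,2]>.034)&(W[...,2]<.041)&(abs(W[...,1]+.132)<.034)&(W[...,0]>.44)&(W[...,0]<.513)]
if len(t)>5:print('saddle',rect(t))
t=W[(W[...,2]>.0415)&(W[...,2]<.047)&(W[...,1]<-.15)&(W[...,1]>-.2)&(abs(W[...,0]-.478)<.035)];print('stop',rect(t))
E
```

```text
17.0833 [ 0.52538454 -0.13458423  0.14457531] [[0.0003, -0.2062, -0.9785], [-0.0007, -0.9785, 0.2062], [-1.0, 0.0006, -0.0004]] [-0.05927348  0.34084523 -0.10889419] 0.04373224916094228
W tower (2627, array([ 468.9, -130.6]), array([40.6, 30.3]), 88.9) 0.0772844481251432
W knob (816, array([ 525.8, -131.4]), array([40.6, 10. ]), 87.7) 0.0769604686110607
T tower (177, array([ 466.6, -129.9]), array([38.6, 29.9]), 85.2) 0.07641111966338754
T knob (39, array([ 523.6, -123.6]), array([10.1, 22.6]), 1.1) 0.07597932157257624
saddle (2564, array([ 481.1, -131. ]), array([63.5, 60.5]), 2.8)
stop (2258, array([ 477.9, -165.4]), array([30.5, 60. ]), 89.1)
```

View pics/r_wrist.png

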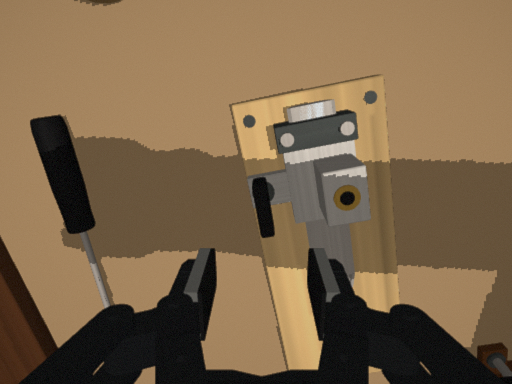

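The carriage is home: in the wrist view the tower is at (345,195), the knob bar at (263,207) and the stop at (315,130). The knob is at about 0.02 rad. The jaw needs about 9.6° more turn to sit square to the bar; then I descend.

Emit:
servo_tool(deltas=[{"tx":0,"ty":-0.2,"tz":0.04,"roll":-0.1},{"tx":0,"ty":-0.2,"tz":0.04,"roll":-0.167},{"tx":2,"ty":-0.2,"tz":0.04,"roll":-0.167},{"tx":4.5,"ty":-0.2,"tz":0.04,"roll":-0.167},{"tx":6.5,"ty":-0.2,"tz":0.04,"roll":-0.167},{"tx":8.2,"ty":-0.2,"tz":0.04,"roll":-0.167},{"tx":9.4,"ty":-0.2,"tz":0.04,"roll":-0.167},{"tx":9.4,"ty":-0.2,"tz":0.04,"roll":-0.167},{"tx":9.4,"ty":-0.2,"tz":0.04,"roll":-0.167}], jaw=3.0, squeeze=25)

```text
clock: 17.93
eef_pos: [0.525, -0.1322, 0.0498]
ee_rot: [[-0.001, -0.049, -0.999], [0.0, -0.999, 0.049], [-1.0, -0.0, 0.001]]
contact_force: [-0.8, -0.9, 0.4]
width: 0.0298
```

```bash
python3 - <<'E'
from h import *
s=sense();print(s['eef_pos'],s['ee_rot'].round(3).tolist(),s['contact_force'],s['wrist_torque'],s['q'].round(1))
p,d=cams.capture('wrist');cv2.imwrite('pics/s_wrist.png',p[:,:,::-1])
E
```

```text
[ 0.52502358 -0.13223213  0.0497895 ] [[-0.001, -0.049, -0.999], [0.0, -0.999, 0.049], [-1.0, -0.0, 0.001]] [-0.80619294 -0.85113776  0.37657734] [ 0.00153881  0.00721115 -0.05863404] [ -14.1   12.6  -19.    58.5   -0.  -101.3]
```

View pics/s_wrist.png

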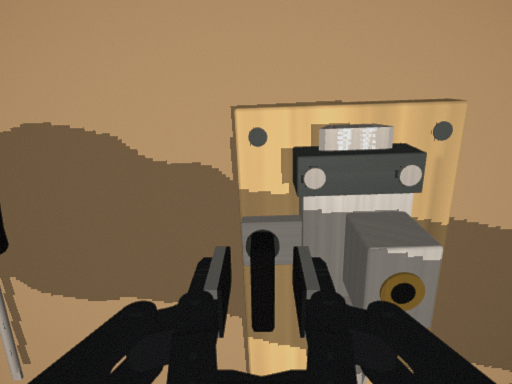

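Emit:
servo_tool(deltas=[{"tx":0,"ty":0,"tz":0,"roll":0},{"tx":0,"ty":0,"tz":0,"roll":0},{"tx":0,"ty":0,"tz":0,"roll":0},{"tx":0,"ty":0,"tz":0,"roll":0},{"tx":0,"ty":0,"tz":0,"roll":0},{"tx":0,"ty":0,"tz":0,"roll":0}], jaw=0, squeeze=40)

```text
clock: 18.48
eef_pos: [0.5261, -0.1324, 0.0512]
ee_rot: [[0.002, -0.047, -0.999], [-0.001, -0.999, 0.047], [-1.0, 0.001, -0.002]]
contact_force: [-0.5, 0.1, 6.4]
width: 0.0091
```

```bash
cat > t.py <<'E'
from h import *
T=[]
for i in range(4):
    s=sense();T.append(np.r_[s['wrist_torque'],s['contact_force']]);
    if i<3: cams.capture('wrist')
print(np.array(T).round(3));print(np.mean(T,0).round(3),np.degrees(np.arctan2(s['ee_rot'][1,2],s['ee_rot'][0,2])),s['eef_pos'],s['width'],s['clock'])
E
python3 t.py
```

```text
[[ 0.094  0.399  0.051 -0.504  0.123  6.357]
 [ 0.048  0.379  0.113 -1.176  0.569  6.193]
 [ 0.072  0.366  0.07  -1.478  0.038  5.718]
 [ 0.008  0.43   0.008 -1.518 -0.466  6.399]]
[ 0.055  0.393  0.06  -1.169  0.066  6.167] 177.31168326908923 [ 0.52613279 -0.13243497  0.05118889] 0.00941380141513669 18.6333
```

Emit:
servo_tool(deltas=[{"tx":-0.06,"ty":0,"tz":0,"roll":0.06},{"tx":-0.06,"ty":0,"tz":0,"roll":0.12},{"tx":-0.06,"ty":0,"tz":0,"roll":0.18},{"tx":-0.06,"ty":0,"tz":0,"roll":0.24}])

```text
clock: 18.97
eef_pos: [0.5256, -0.1325, 0.0513]
ee_rot: [[0.001, -0.286, -0.958], [-0.001, -0.958, 0.286], [-1.0, 0.001, -0.001]]
contact_force: [-0.8, -0.9, 4.6]
width: 0.0091
```

```bash
python3 t.py
```

```text
[[-1.310e-01  4.290e-01  6.700e-02 -7.920e-01 -9.480e-01  4.616e+00]
 [ 3.100e-02  3.120e-01 -2.400e-02 -1.357e+00  2.670e-01  3.902e+00]
 [ 4.000e-03  2.740e-01 -5.600e-02 -1.398e+00 -4.700e-02  4.601e+00]
 [-2.000e-03  3.550e-01 -7.600e-02 -1.142e+00  5.400e-01  5.155e+00]]
[-0.024  0.342 -0.022 -1.172 -0.047  4.569] 163.6458319786134 [ 0.52580602 -0.13232581  0.05115247] 0.009082204930835782 19.1167
```

```bash
sed -i "s/T.append(np.r_\[/T.append(np.r_[s['effort'][5],/" t.py; sed -i 's/print(np.array(T).round(3));//;s/^print(np.mean/print(np.array(T)[:,[0,3]].round(3).tolist());print(np.mean/' t.py; python3 t.py
```

```text
[[0.148, -0.076], [0.003, 0.016], [-0.018, -0.016], [-0.019, 0.015]]
[ 2.800e-02 -4.000e-03  4.030e-01 -1.500e-02 -1.344e+00  8.000e-03
  5.843e+00] 163.66243816847086 [ 0.5258226  -0.13232008  0.05113946] 0.009273921097927061 19.2667
```

Emit:
servo_tool(deltas=[{"tx":0,"ty":0,"tz":0,"roll":0.05},{"tx":0,"ty":0,"tz":0,"roll":0.1},{"tx":0,"ty":0,"tz":0,"roll":0.15}])

```text
clock: 19.52
eef_pos: [0.5258, -0.1323, 0.0511]
ee_rot: [[0.001, -0.424, -0.906], [-0.0, -0.906, 0.424], [-1.0, -0.0, -0.001]]
contact_force: [-1.5, 0.6, 5.1]
width: 0.0093
```

```bash
python3 t.py
```

```text
[[-0.524, 0.046], [0.119, -0.0], [0.304, -0.026], [0.057, -0.009]]
[-1.100e-02 -1.000e-03  3.880e-01  3.000e-03 -1.519e+00  3.540e-01
  5.845e+00] 155.05521167557342 [ 0.52587097 -0.1322767   0.05112798] 0.009167218088681017 19.6667
```

Emit:
servo_tool(deltas=[{"tx":0,"ty":0,"tz":0,"roll":0.05},{"tx":0,"ty":0,"tz":0,"roll":0.1},{"tx":0,"ty":0,"tz":0,"roll":0.15}])

```text
clock: 19.92
eef_pos: [0.5259, -0.1323, 0.0511]
ee_rot: [[0.001, -0.554, -0.832], [-0.0, -0.832, 0.554], [-1.0, -0.0, -0.001]]
contact_force: [-1.1, 0.3, 6.5]
width: 0.0093
```

```bash
python3 t.py
```

```text
[[-0.524, 0.103], [0.122, -0.053], [0.3, -0.06], [0.053, -0.061]]
[-0.012  0.054  0.405 -0.018 -0.964  0.412  5.737] 146.46087991124307 [ 0.52586969 -0.132255    0.05110684] 0.009395825004136339 20.0667
```

Emit:
servo_tool(deltas=[{"tx":0,"ty":0,"tz":0,"roll":0.05},{"tx":0,"ty":0,"tz":0,"roll":0.1}])

```text
clock: 20.23
eef_pos: [0.5259, -0.1323, 0.0512]
ee_rot: [[0.001, -0.634, -0.773], [-0.0, -0.773, 0.634], [-1.0, -0.0, -0.001]]
contact_force: [-1.7, 0.1, 5.8]
width: 0.0093
```

```bash
python3 t.py
```

```text
[[-0.575, 0.141], [0.112, -0.008], [0.297, -0.046], [0.05, -0.074]]
[-2.900e-02  3.900e-02  3.950e-01  3.000e-03 -1.189e+00  2.900e-01
  5.701e+00] 140.73159832672434 [ 0.52590555 -0.13226376  0.05111879] 0.009191933991546967 20.3833
```

Emit:
servo_tool(deltas=[{"tx":0,"ty":0,"tz":0,"roll":0.05},{"tx":0,"ty":0,"tz":0,"roll":0.1}])

```text
clock: 20.55
eef_pos: [0.5259, -0.1323, 0.0512]
ee_rot: [[0.001, -0.708, -0.706], [-0.0, -0.706, 0.708], [-1.0, -0.001, -0.001]]
contact_force: [-1.7, 0.5, 5.7]
width: 0.0093
```

```bash
python3 t.py
```

```text
[[-0.575, 0.082], [0.112, 0.023], [0.295, -0.007], [0.049, -0.037]]
[-0.03   0.027  0.361  0.015 -0.931  0.498  5.741] 135.0029422872229 [ 0.52598118 -0.13224047  0.0511691 ] 0.00952006939133639 20.7
```

Emit:
servo_tool(deltas=[{"tx":0,"ty":0,"tz":0,"roll":0.05},{"tx":0,"ty":0,"tz":0,"roll":0.1}])

```text
clock: 20.87
eef_pos: [0.5259, -0.1323, 0.0512]
ee_rot: [[0.001, -0.775, -0.632], [-0.0, -0.632, 0.775], [-1.0, -0.001, -0.001]]
contact_force: [-0.8, -0.3, 6.2]
width: 0.0096
```

```bash
python3 t.py
```

```text
[[-0.575, 0.069], [0.111, -0.007], [0.294, -0.052], [0.048, -0.038]]
[-0.03   0.041  0.342 -0.007 -1.245  0.451  5.822] 129.27069162624542 [ 0.52595817 -0.13223145  0.05115809] 0.009742316504273929 21.0167
```

Emit:
servo_tool(deltas=[{"tx":0,"ty":0,"tz":0,"roll":0.05},{"tx":0,"ty":0,"tz":0,"roll":0.1}])

```text
clock: 21.18
eef_pos: [0.5259, -0.1323, 0.0512]
ee_rot: [[0.001, -0.834, -0.551], [-0.0, -0.551, 0.834], [-1.0, -0.001, -0.001]]
contact_force: [-1.1, 0.4, 5.9]
width: 0.0093
```

```bash
python3 t.py
```

```text
[[-0.575, 0.099], [0.11, -0.058], [0.294, -0.04], [0.047, 0.025]]
[-0.031  0.036  0.321  0.007 -0.953  0.634  5.49 ] 123.54432060478014 [ 0.52599114 -0.13223863  0.05116404] 0.008867541616585015 21.3333
```

Emit:
servo_tool(deltas=[{"tx":0,"ty":0,"tz":0,"roll":0.05},{"tx":0,"ty":0,"tz":0,"roll":0.1}])

```text
clock: 21.5
eef_pos: [0.526, -0.1323, 0.0512]
ee_rot: [[0.001, -0.885, -0.465], [-0.0, -0.465, 0.885], [-1.0, -0.001, -0.001]]
contact_force: [-0.4, -0.9, 4.3]
width: 0.0089
```

```bash
python3 t.py
```

```text
[[-0.575, 0.111], [0.11, -0.007], [0.293, -0.038], [0.047, -0.005]]
[-0.031  0.039  0.329  0.015 -0.8    0.243  5.282] 117.81256104624896 [ 0.52597985 -0.13223826  0.05115653] 0.009388606428581367 21.65
```

Emit:
servo_tool(deltas=[{"tx":0,"ty":0,"tz":0,"roll":0.05},{"tx":0,"ty":0,"tz":0,"roll":0.1}])

```text
clock: 21.82
eef_pos: [0.526, -0.1323, 0.0512]
ee_rot: [[0.002, -0.927, -0.374], [-0.0, -0.374, 0.927], [-1.0, -0.001, -0.001]]
contact_force: [-0.3, 0.6, 7.1]
width: 0.0095
```

```bash
python3 t.py; python3 - <<'E'
from h import *
p,d=cams.capture('wrist');cv2.imwrite('pics/u_wrist.png',p[:,:,::-1])
E
```

```text
[[-0.528, 0.166], [0.176, 0.026], [0.337, -0.024], [0.063, -0.032]]
[ 0.012  0.158  0.264  0.034 -0.687  1.146  6.16 ] 112.09036200847424 [ 0.52613697 -0.13215136  0.05123839] 0.00933684259613913 21.9667
```

View pics/u_wrist.png

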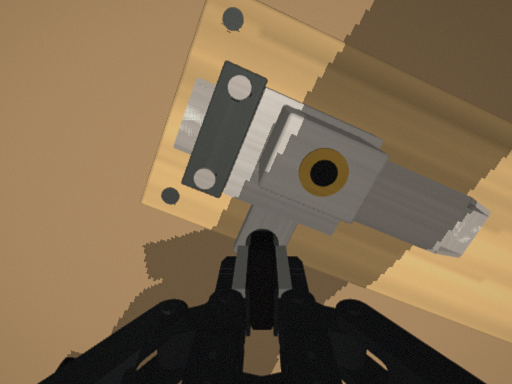

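The knob bar is turning with the jaws, seen between the pads at (262,280), and the joint-6 effort has begun to rise. The pad is biting near 1.1 rad.

Emit:
servo_tool(deltas=[{"tx":0,"ty":0,"tz":0,"roll":0.05},{"tx":0,"ty":0,"tz":0,"roll":0.1}])

```text
clock: 22.18
eef_pos: [0.5262, -0.1321, 0.0512]
ee_rot: [[0.002, -0.96, -0.28], [0.0, -0.28, 0.96], [-1.0, -0.002, -0.0]]
contact_force: [-0.9, -0.2, 6.2]
width: 0.0097
```

```bash
python3 t.py
```

```text
[[-0.451, 0.203], [0.23, 0.078], [0.351, 0.049], [0.108, 0.059]]
[ 0.06   0.125  0.216  0.097 -0.826  0.339  6.11 ] 106.3726707934463 [ 0.52612351 -0.1321145   0.05122094] 0.00893638738606889 22.3333
```

Emit:
servo_tool(deltas=[{"tx":0,"ty":0,"tz":0,"roll":0.04},{"tx":0,"ty":0,"tz":0,"roll":0.08}])

```text
clock: 22.5
eef_pos: [0.5261, -0.1321, 0.0512]
ee_rot: [[0.002, -0.979, -0.203], [-0.0, -0.203, 0.979], [-1.0, -0.002, -0.0]]
contact_force: [-0.8, 0.1, 5.7]
width: 0.009
```

```bash
python3 t.py; python3 t.py
```

```text
[[-0.248, 0.329], [0.293, 0.222], [0.356, 0.068], [0.156, 0.093]]
[ 0.139  0.095  0.212  0.178 -1.245  0.728  5.69 ] 101.79741383293094 [ 0.52613585 -0.13213989  0.05120499] 0.009385483086779691 22.65
[[0.156, 0.093], [0.106, 0.09], [0.096, 0.108], [0.094, 0.078]]
[ 0.113  0.122  0.21   0.092 -0.969  1.092  5.556] 101.80962153650819 [ 0.52616791 -0.13212209  0.05121611] 0.009595754152446572 22.8
```

Resting torque is 0.09 N m and turning torque about 0.33 N m, both within the well-tightened band. Letting go and backing away.

Emit:
servo_tool(deltas=[{"tx":0,"ty":0,"tz":0,"roll":0},{"tx":0,"ty":0,"tz":0,"roll":0},{"tx":0,"ty":0,"tz":0,"roll":0},{"tx":0,"ty":0,"tz":0,"roll":0},{"tx":0,"ty":0,"tz":0,"roll":0},{"tx":-1,"ty":0,"tz":0,"roll":0},{"tx":-3,"ty":0,"tz":0,"roll":0},{"tx":-6,"ty":0,"tz":0,"roll":0},{"tx":-9,"ty":0,"tz":0,"roll":0},{"tx":-12,"ty":0,"tz":0,"roll":0},{"tx":-13,"ty":0,"tz":0,"roll":0},{"tx":-13,"ty":0,"tz":0,"roll":0},{"tx":-13,"ty":0,"tz":0,"roll":0}], jaw=3.0)

```text
clock: 23.88
eef_pos: [0.5257, -0.1323, 0.1807]
ee_rot: [[0.001, -0.979, -0.203], [-0.0, -0.203, 0.979], [-1.0, -0.001, -0.0]]
contact_force: [0.6, -0.0, -0.2]
width: 0.03
```

```bash
python3 m.py v; python3 - <<'E'
from h import *
z=np.load('d_v.npz')
def rect(q):
    r=cv2.minAreaRect((q[:,:2]*1000).astype(np.float32));return len(q),np.round(r[0],1),np.round(r[1],1),round(r[2],1)
W=z['W'];a=(W[...,2]>.07)&(W[...,2]<.084)&(abs(W[...,1]+.132)<.04)
for n,x0,x1 in [('tower',.44,.495),('knob',.497,.56)]:
    t=W[a&(W[...,0]>x0)&(W[...,0]<x1)]
    if len(t)>5: print(n,rect(t),np.median(t[:,2]))
t=W[(W[...,2]>.0415)&(W[...,2]<.047)&(W[...,1]<-.15)&(W[...,1]>-.2)&(abs(W[...,0]-.478)<.035)];print('stop',rect(t))
p,d=cams.capture('scene');cv2.imwrite('pics/v_scene.png',p[:,:,::-1])
E
```

```text
23.8833 [ 0.52568946 -0.13228922  0.18065276] [[0.0011, -0.9792, -0.2028], [-0.0003, -0.2028, 0.9792], [-1.0, -0.001, -0.0005]] [ 0.5998279  -0.01638517 -0.24422112] 0.029984588420864794
tower (2280, array([ 470.3, -129.7]), array([40.1, 30.1]), 89.1) 0.07722259644637809
knob (621, array([ 526.9, -130.8]), array([39.7, 10. ]), 17.3) 0.0767877414477095
stop (1736, array([ 477.8, -166.6]), array([27.5, 59.9]), 88.9)
```

View pics/v_wrist.png

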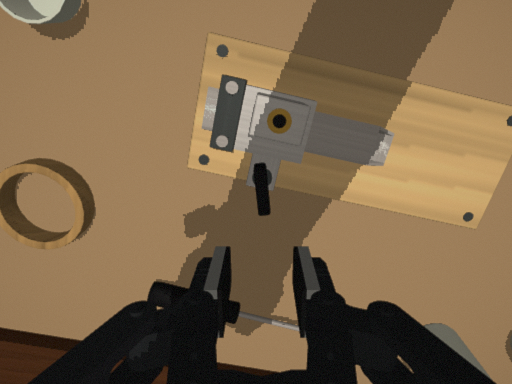

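View pics/v_scene.png

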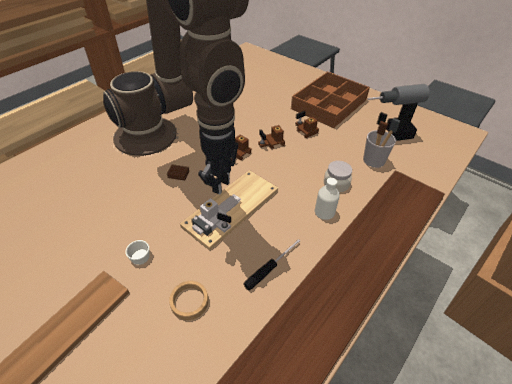

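```bash
python3 - <<'E'
import numpy as np,cv2
for k in 'rv':
    W=np.load(f'd_{k}.npz')['W']
    t=W[(W[...,2]>.07)&(W[...,2]<.084)&(abs(W[...,1]+.132)<.04)&(W[...,0]>.44)&(W[...,0]<.495)]
    s=W[(W[...,2]>.0425)&(W[...,2]<.047)&(W[...,1]<-.15)&(W[...,1]>-.2)&(abs(W[...,0]-.478)<.029)]
    sd=W[(W[...,2]>.036)&(W[...,2]<.0405)&(abs(W[...,1]+.132)<.04)&(W[...,0]>.453)&(W[...,0]<.46)]
    print(k,'tower y',np.percentile(t[:,1],[1,99]).round(4),'stop y',np.percentile(s[:,1],[1,50,99]).round(4),'saddle',np.percentile(sd[:,1],[1,99]).round(4) if len(sd) else None)
im=cv2.imread('pics/v_wrist.png')[60:200,190:330];cv2.imwrite('pics/v_crop.png',cv2.resize(im,None,fx=4,fy=4,interpolation=cv2.INTER_CUBIC))
E
```

```text
r tower y [-0.1506 -0.1114] stop y [-0.1804 -0.1707 -0.1502] saddle [-0.1592 -0.1498]
v tower y [-0.1494 -0.1104] stop y [-0.1799 -0.1702 -0.1605] saddle [-0.1593 -0.0997]
```

View pics/v_crop.png

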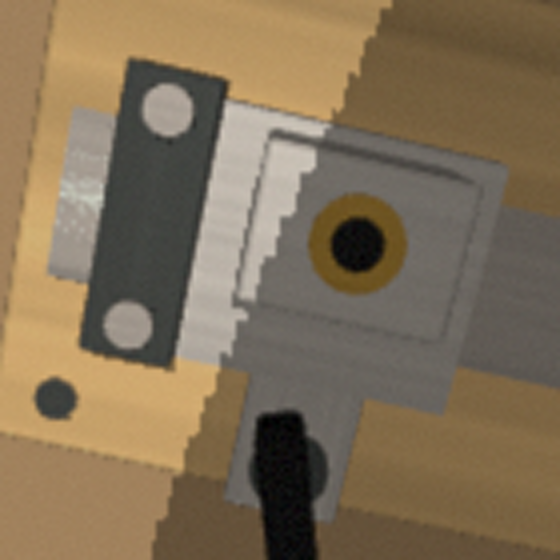

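The crop shows the carriage flush with the stop at crop (200,235), with no visible gap. In depth the saddle's front is at y -0.1593 and the stop face at about -0.160. Nothing is touching the robot.

```bash
python3 -c "
from rig import manip;print(manip.job_done())"
```

```text
the job is handed in; nothing more can be done
None
```

The carriage is on the rail, home against the stop and clamped, and I handed the job in at about 24 s of the 70 s allowed. No verdict came back, so what follows rests on my own checks.

- **Sliding on:** I set the silver carriage on the landing and eased it onto the rail. I then pushed it along with the jaws slightly open. The hand felt about 1 N along the rail, rising to 5.5 N when it met the stop.
- **Clamping:** the pad bit at about 1.1 rad. I stopped at a torque of 0.33 N m while turning and 0.09 N m at rest, which works out to roughly 38 N on the pad. After I let go, the knob eased back about 0.1 rad, as the task said it would. The pad force after that was not measured.
- **Position:** in the last close-up the carriage sits flush against the stop with no visible gap. Depth readings put the gap at about 0.6 to 1 mm, which is within camera noise and inside the 2 mm limit. The tower lies within about 0.2° of the rail's line.
- **Everything else:** the gripper is clear, about 10 cm above the knob. The bystanders appear unmoved in the scene picture, though I did not measure them.
- **Readings that disagreed:** the top and wrist cameras differed by about 2 mm throughout. I used wrist-camera differences for the alignment.

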